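# Press the bush home and bin the finished foot block

## Robot

A 6-joint arm with a two-finger parallel gripper is mounted at the origin on a cart in front of the work surface, level with it; the furniture and walls round the work are solid. World frame = base frame: x ahead of the robot, y to its left, z up, the work surface at z = 0. Lengths are in mm, angles in rad, forces in N, time in s.
With the tool pointing down it reaches from about 275 to 750 mm from the base axis. Payload 10.2 kg.
Tool frame: the origin (TCP) lies between the finger pads; the fingertips stand 25 mm ahead of it and the grasp point (between the pads) lies 6 mm ahead of it; z points along the fingers, y is the line along which they close (so a half turn about z gives the same grasp; the last joint's range is limited). The gripper opens to 85 mm and grips with 20 to 120 N. Pads are 22 mm wide; open, the fingers measure 114 mm over their backs; the gripper's body (76 mm by 85 mm) begins 54 mm behind the grasp point. The pads swing forward as they close: fully open they stand 13 mm farther back than shut.
Start: joints at [1.055, 0.313, 1.498, -0, 1.331, -0.223], TCP at [151.546, 502.658, 256.294] pointing down, gripper open.
Joint ranges: [-2.94, 2.94], [-0.97, 2.17], [0.19, 2.56], [-1.23, 4.37], [0.02, 3.11], [-2.88, 2.88]. Speed limits (rad/s): [2.39, 2.39, 3.01, 3.14, 3.14, 3.14].

## Interface

Orientations are given as a unit quaternion [w, x, y, z].
In Python, from rig import ctrl, eyes, finish_job gives the robot as it stands.
- The arm moves only by the tool step_arm, never from a script. Its argument "increments" is a list of rows, each an object of numbers: "dx", "dy", "dz": the shift along the tool's x, y, z in units of 25 mm (1.0 is 25 mm); "wx", "wy", "wz": the turn, a rotation vector about the tool's x, y, z in units of 6 degrees (1.0 is 6 degrees). A call has 1 to 5 rows; each row shifts and turns the commanded pose from where the row before left it, along the tool's axes as they then stand; what a row does not reach is not made up. A row lasts 1/10 s, in which the tool goes at most 50 mm and 8.59 degrees, less where a joint would pass 70% of its speed; a pose out of reach is approached as far as the arm can. A call is refused whole if a number of a shift passes 1 or a number of a turn 1, either way. A call with a gripper value outside its range is refused whole. "fingers" is the finger opening in mm, from 0 to 85.4, set as the call begins (left out, the last holds). The fingers move at their own pace and stop on an object; "squeeze" is the grip in N (left out, the last holds). Time passes only in rows, so rows that do not move let the fingers close. It gives the time, the measured TCP pose, the force, the opening and the grip force at its end, in the units of the state.
- ctrl.sense(): the state, without advancing time (a new reading comes with each control period).
- eyes.capture(name): name is "scene" or "side" or "wrist"; returns a dict with "frame" (400x640x3 uint8, blue, green, red), "fx", "fy", "cx", "cy" (pixels), "R" (3x3) and "t" (3): a world point X has camera coordinates R X + t; the wrist camera has in their place "tool_from_camera" (4x4, takes a point from camera to tool coordinates, whose origin is the TCP and whose axes are the flange's). Camera axes: x right, y down, z forward; pixel columns grow to the right and rows downward; lengths in mm; the calibration is good to about 2 mm. A picture is of the moment at which its call begins: read the wrist's pose just before it. There is no depth.
- finish_job(): hands the job in; it is judged then, once.
Trained networks look in the newest picture that a camera, given by its name, has taken for a name from the list of things; names that differ only in an ending like _2 or _b are one class to them, and where a whole thing is asked for, a point or a joint stands for the part that bears it (a point fixed in the world has none). Each returns a list of dicts, best first, with "p" (0 to 1); they miss things now and then, are a little off and sometimes report something else, mostly with a low value. They report only what shows in the picture. A call takes as long as a camera call. They do not tell look-alikes from the thing itself.
- eyes.cut_out(camera, label): "mask" (400x640 bool, what is visible of it).
- eyes.landmark_of(camera, label): "point" ([x, y, z] in mm, in the coordinates of the camera as it stood for that picture, good to about 4 mm: a listed point, or the origin of a listed thing).
The state is a dict: "time_s": time; "joints": joint angles; "dq": joint speeds; "tau": joint torques, N m; "eef_pos": TCP position; "ee_rot": TCP orientation; "force": force on the tool from outside, world axes, zero at the start; "wrist_torque": the same for the moment, N m; "grip_width": opening from 0.0 (shut) to 1.0 (fully open); "grip_force": force on a finger pad.
Only numpy, scipy, OpenCV 4.12 (cv2) and the standard library are available. Lean on these libraries where they do the work, as an engineer would, in place of code of your own. Each camera call takes 0.05 s, during which the arm holds its last target. There are 200 camera calls.

## Task

Pull the sprung lever of the bench press right down so that the ram pushes the brass bush fully home, flush with the top of the wooden block in the press. Ease the lever back slowly until it is fully home again, never letting it fly back; then take the finished block out from under the press head and put it into the wooden parts crate, leaving the two waiting blocks alone.

Things in the scene. Friction and masses are not known exactly. Their poses are not given: they have to be found in the camera images.
- press: Grey cast-iron bench lever press, bolted down, about 250 x 200 mm, head top 182 mm high, column at the back from x = 58 mm. Origin: on the table directly under the ram; x points from the front (open side, where the block sticks out) to the column, y to the lever's side, z up. The steel ram foot, 19 mm round, hangs 104 mm above the table while the lever is home.
- press_nest (a point): Point on the press's bed under the ram, 40 mm above the table, where the block stands. The bed spans press x -36 to 56 mm, 72 mm wide. Steel guides 10 mm high and 7 mm thick stand 1 mm beside the block at x -17 to 29 mm and a stop behind it at x = 29 mm; the front is open.
- head_edge (a point): Middle of the lower front edge of the press head that overhangs the block: press x = -38 mm, y = 0, 112 mm above the table. The edge is 62 mm long (y -31 to 31 mm); the head rises 70 mm above it and runs back to the column.
- lever (a joint): Sprung lever of the press, rad: 0 = home (lever 10 degrees forward of upright), grows as it is pulled forward (to the press's -x) and down, stop at 1.2; the ram goes down 20 mm per rad and the bush is flush at about 1.1. A spring drives it back home; pulling takes 4 to 13 N at the hand grip.
- lever_handle (a point): Middle of the black cylindrical hand grip, 25 mm in diameter and 84 mm long, that stands out sideways from the lever's end along the press's y axis and revolves freely on its pin. It moves on a circle of radius 165 mm round lever_hinge; at home it is 309 mm above the table. The lever's 12 mm steel rod runs 51 mm to its press -y side.
- lever_hinge (a point): Point on the lever's hinge axis in the plane of the grip's middle, at x = 22, y = 105 mm of the press, 147 mm above the table; the axis runs along the press's y axis.
- foot_block: The wooden block in the press, light beech with rounded edges, 96 mm long (its x), 48 mm wide (its y), 42 mm high, about 0.2 kg. Origin: centre of its underside; -x is its front end, which sticks out 30 mm in front of the press head. The brass bush, 25 mm round, stands in its top 20 mm behind the centre (+x), under the ram; a small dark pilot hole marks the front end.
- bush (a joint): Height in m by which the bush in foot_block stands above its home: 0 = flush (fully home); starts at 0.009 to 0.014. It is a tight fit and stays where it is pressed to (about 24 N to move).
- crate: Open wooden slatted parts crate, 200 mm (its x) by 260 mm (its y), 85 mm high, walls and floor 8 mm, fixed. Origin: centre of its underside.
- finished_block: A finished block of the same shape (96 x 48 x 42 mm, bush flush) that already lies in the crate, toward its +y end. Origin: centre of its underside.
- waiting_block1: A block of the same shape with its bush still standing 12 mm proud, waiting on the table at the front left corner; leave it alone. Origin: centre of its underside.
- waiting_block2: The other waiting block, same shape, also at the front left corner; leave it alone. Origin: centre of its underside.
Mind the look-alikes: they are no part of the job. Leave any pink look-alike of the foot_block alone.

How it is judged:
By the outcome, as a careful person would: the job done as asked, in the order asked, and still so for the second after the job is handed in, with the robot touching nothing.
It also fails if it takes over 72 s, if anything falls off the work surface, if the arm or the gripper's body presses on something with over 40 N, if the wrist force passes 120 N, or if a joint passes its speed limit or range.

## Working session

There is one attempt and no reset: what is moved stays moved. The work goes in short steps, Python scripts to look and compute and a tool call to move; the robot and the scene stay as the last step left them, time stands still between calls to the robot, and variables do not carry over. Pictures are saved under pics/ and viewed, at most 10 in all, crops included, and the job is handed in when it is done.

Besides the shell and the picture viewer there is one more tool, called after "Call:" in YAML: its name, and indented under it one key for each argument. step_arm: Moves the arm, as the interface text tells. Its arguments: {"type":"object","properties":{"increments":{"type":"array"},"fingers":{"type":"number"},"squeeze":{"type":"number"}},"required":["increments"]}

```bash
mkdir -p pics; ls
cat > h.py <<'E'
import numpy as np, cv2
from rig import ctrl, eyes, finish_job
from scipy.spatial.transform import Rotation as Ro
def w(c,p):
    return np.array(c["R"]).T@(np.array(p)-np.array(c["t"]))
def st():
    s=ctrl.sense(); q=s["ee_rot"]; return s,np.array(s["eef_pos"]),Ro.from_quat([q[1],q[2],q[3],q[0]])
E
python3 - <<'E'
from h import *
s,p,R=st(); print(s["time_s"],p,R.as_matrix().round(3))
ims=[]
for n in ["scene","side"]:
    c=eyes.capture(n); cv2.imwrite(f"pics/{n}0.png",c["frame"])
    print(n,"cam",-np.array(c["R"]).T@np.array(c["t"]))
    for l in ["press","press_nest","head_edge","lever_handle","lever_hinge","foot_block","crate","finished_block","waiting_block1"]:
        print(l,[(np.round(w(c,d["point"])).astype(int).tolist(),round(d["p"],2)) for d in eyes.landmark_of(n,l)][:4])
E
```

```text
pics
0.0 [151.4340203  502.4500318  255.72795417] [[-0.957  0.289 -0.001]
 [ 0.289  0.957 -0.001]
 [ 0.    -0.001 -1.   ]]
scene cam [1133.61502457 -333.04340308 1252.97340903]
press [([606, 165, 3], 0.77)]
press_nest [([612, 161, 42], 0.7)]
head_edge [([597, 120, 119], 0.77)]
lever_handle [([506, 188, 310], 0.6)]
lever_hinge [([522, 213, 149], 0.64), ([595, 123, 115], 0.51), ([602, 141, 42], 0.29)]
foot_block [([592, -84, 3], 0.96)]
crate [([531, -321, 3], 0.67)]
finished_block [([498, -241, 12], 0.92)]
waiting_block1 [([368, 233, -2], 0.77), ([375, 346, 1], 0.7)]
side cam [ -22.90740037 -762.71872488  908.42363056]
press [([610, 160, 1], 0.94)]
press_nest [([609, 160, 39], 0.92)]
head_edge [([597, 127, 108], 0.87)]
lever_handle [([506, 190, 309], 0.78)]
lever_hinge [([515, 213, 154], 0.66)]
foot_block [([594, -79, 0], 0.78), ([600, 141, 37], 0.65)]
crate [([533, -320, 0], 0.77), ([607, 159, 0], 0.67), ([375, 349, 4], 0.46)]
finished_block [([517, 213, 152], 0.74), ([500, -237, 11], 0.71), ([602, 144, 38], 0.31)]
waiting_block1 [([371, 234, -1], 0.68), ([379, 349, 0], 0.59), ([610, 161, -1], 0.49)]
```

```bash
ls pics
```

```text
scene0.png
side0.png
```

View pics/scene0.png

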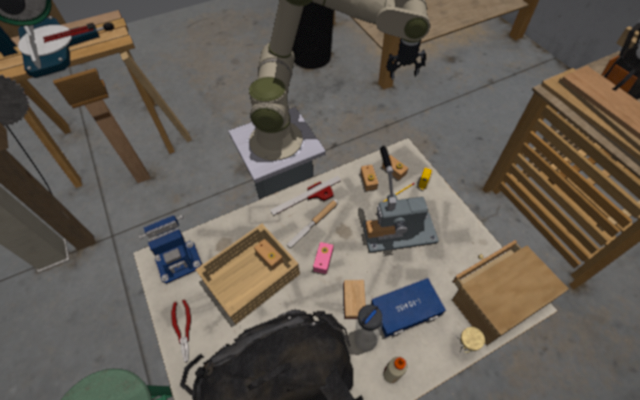

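View pics/side0.png

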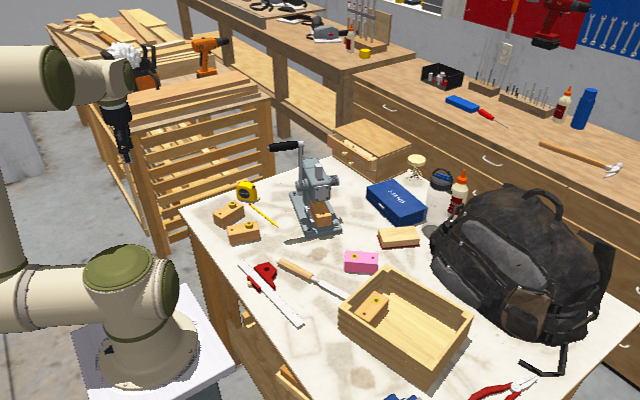

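The scene view shows the press at pixel (400,220) with its handle at (386,158), the crate at (247,272), the finished block at (267,253) and the pink look-alike at (324,257). The side view agrees. The tool's y axis already lies along the press's x axis, so I'm moving above the handle.

Call:
step_arm:
  increments:
    - {"dx": -0.4,"dz": -0.9}
    - {"dx": -0.8,"dy": -0.4,"dz": -0.9}
    - {"dx": -0.8,"dy": -0.4,"dz": -0.9}
    - {"dx": -0.9,"dy": -0.4,"dz": -0.9}
    - {"dx": -0.9,"dy": -0.4,"dz": -0.9}
  fingers: 85

```text
invalid input at $.increments[0]: expected keys dx, dy, dz, wx, wy, wz
```

Call:
step_arm:
  increments:
    - {"dx": -0.9,"dy": -0.4}
    - {"dx": -0.9,"dy": -0.4}
    - {"dx": -0.9,"dy": -0.4}
    - {"dx": -0.9,"dy": -0.4}
    - {"dx": -0.9,"dy": -0.4}

```text
invalid input at $.increments[0]: expected keys dx, dy, dz, wx, wy, wz
```

Call:
step_arm:
  increments:
    - {"dx": -0.9,"dy": -0.4}
    - {"dx": -0.9,"dy": -0.4}
    - {"dx": -0.9,"dy": -0.4}
    - {"dx": -0.9,"dy": -0.4}
    - {"dx": -0.9,"dy": -0.4}

```text
invalid input at $.increments[0]: expected keys dx, dy, dz, wx, wy, wz
```

Call:
step_arm:
  increments:
    - {"dx": 0}
    - {"dx": 0}

```text
invalid input at $.increments[0]: expected keys dx, dy, dz, wx, wy, wz
```

```bash
cat >> h.py <<'E'
def wl(labels,save=None):
    s,p,R=st(); c=eyes.capture("wrist"); T=np.array(c["tool_from_camera"])
    if save: cv2.imwrite(save,c["frame"])
    for l in labels:
        print(l,[((R.as_matrix()@(T[:3,:3]@np.array(d["point"])+T[:3,3])+p).round(1).tolist(),round(d["p"],2)) for d in eyes.landmark_of("wrist",l)][:3])
    return s,p,R,c,T
E
python3 - <<'E'
from h import *
s,p,R,c,T=wl(["lever_handle","lever_hinge","press_nest","head_edge","foot_block"],"pics/w0.png")
print(s["time_s"],p.round(1),R.as_matrix().round(3).tolist(),s["grip_width"],T.round(2).tolist())
E
```

```text
lever_handle []
lever_hinge []
press_nest []
head_edge []
foot_block []
1.0 [151.5 502.7 256.3] [[-0.957, 0.289, -0.0], [0.289, 0.957, -0.0], [-0.0, -0.0, -1.0]] 0.9963975868412497 [[-0.0, -0.97, -0.26, 66.26], [1.0, -0.0, -0.0, -0.26], [0.0, -0.26, 0.97, -117.26], [0.0, 0.0, 0.0, 1.0]]
```

View pics/w0.png

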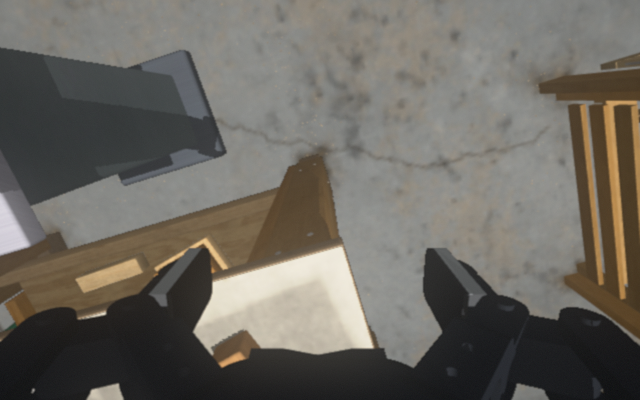

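The moves were refused because all six keys are required. This wrist view just shows the floor and the table corner at the start pose. I'm resending the moves.

Call:
step_arm:
  increments:
    - {"dx": -0.4,"dy": 0,"dz": -0.9,"wx": 0,"wy": 0,"wz": 0}
    - {"dx": -0.8,"dy": -0.4,"dz": -0.9,"wx": 0,"wy": 0,"wz": 0}
    - {"dx": -0.8,"dy": -0.4,"dz": -0.9,"wx": 0,"wy": 0,"wz": 0}
    - {"dx": -0.9,"dy": -0.4,"dz": -0.9,"wx": 0,"wy": 0,"wz": 0}
    - {"dx": -0.9,"dy": -0.4,"dz": -0.9,"wx": 0,"wy": 0,"wz": 0}
  fingers: 85

```text
time_s: 1.8
eef_pos: [231.4, 436.2, 369.8]
ee_rot: [0.0, 0.146, 0.989, 0.0]
force: [0.1, 0.1, 0.2]
grip_width: 0.995
grip_force: 0.0
```

Call:
step_arm:
  increments:
    - {"dx": -0.9,"dy": -0.4,"dz": 0,"wx": 0,"wy": 0,"wz": 0}
    - {"dx": -0.9,"dy": -0.4,"dz": 0,"wx": 0,"wy": 0,"wz": 0}
    - {"dx": -0.9,"dy": -0.4,"dz": 0,"wx": 0,"wy": 0,"wz": 0}
    - {"dx": -0.9,"dy": -0.4,"dz": 0,"wx": 0,"wy": 0,"wz": 0}
    - {"dx": -0.9,"dy": -0.4,"dz": 0,"wx": 0,"wy": 0,"wz": 0}

```text
time_s: 2.3
eef_pos: [324.9, 355.9, 368.9]
ee_rot: [0.0, 0.146, 0.989, 0.0]
force: [0.4, 0.0, 1.1]
grip_width: 1.0
grip_force: 0.0
```

Call:
step_arm:
  increments:
    - {"dx": -0.9,"dy": -0.4,"dz": 0,"wx": 0,"wy": 0,"wz": 0}
    - {"dx": -0.9,"dy": -0.4,"dz": 0,"wx": 0,"wy": 0,"wz": 0}
    - {"dx": -0.9,"dy": -0.4,"dz": 0,"wx": 0,"wy": 0,"wz": 0}
    - {"dx": 0,"dy": 0,"dz": 0,"wx": 0,"wy": 0,"wz": 0}
    - {"dx": 0,"dy": 0,"dz": 0,"wx": 0,"wy": 0,"wz": 0}

```text
time_s: 2.8
eef_pos: [380.2, 308.4, 368.8]
ee_rot: [-0.0, 0.146, 0.989, 0.0]
force: [-0.1, -0.7, -0.2]
grip_width: 0.996
grip_force: 0.0
```

Run:
```python
from h import *
s,p,R,c,T=wl(["lever_handle","lever_hinge","press_nest","head_edge","foot_block"],"pics/w1.png")
print(s["time_s"],p.round(1),R.as_matrix().round(3).tolist(),s["grip_width"])
```

```text
lever_handle []
lever_hinge []
press_nest [([604.2, 158.1, 35.9], 0.87)]
head_edge [([591.4, 124.4, 112.6], 0.76)]
foot_block [([604.0, 137.9, 41.2], 0.72)]
2.8 [380.2 308.4 368.8] [[-0.957, 0.289, -0.0], [0.289, 0.957, 0.0], [0.0, 0.0, -1.0]] 0.9958249707703957
```

View pics/w1.png

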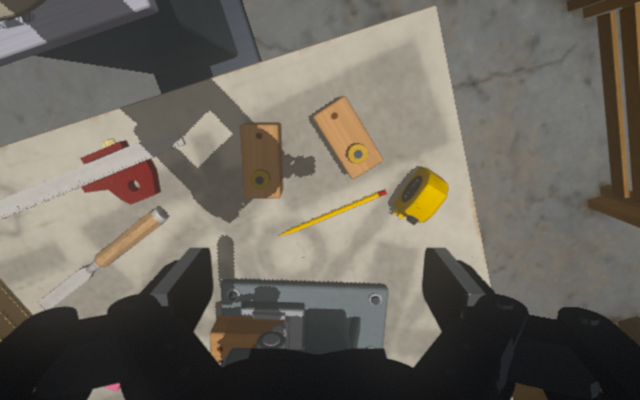

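The wrist view shows the press base below centre, around (300,320), and the waiting blocks at (262,160) and (347,137). The handle is hidden behind the palm, but the scene and side cameras agree on (506,189,309). I'm going over it and down.

Call:
step_arm:
  increments:
    - {"dx": -1,"dy": -0.5,"dz": 0,"wx": 0,"wy": 0,"wz": 0}
    - {"dx": -1,"dy": -0.5,"dz": 0,"wx": 0,"wy": 0,"wz": 0}
    - {"dx": -1,"dy": -0.5,"dz": 0,"wx": 0,"wy": 0,"wz": 0}
    - {"dx": -1,"dy": -0.5,"dz": 0,"wx": 0,"wy": 0,"wz": 0}
    - {"dx": -1,"dy": -0.5,"dz": 0,"wx": 0,"wy": 0,"wz": 0}

```text
time_s: 3.6
eef_pos: [482.4, 211.9, 368.9]
ee_rot: [0.0, 0.146, 0.989, 0.0]
force: [0.2, 0.7, -0.4]
grip_width: 0.991
grip_force: 0.0
```

Call:
step_arm:
  increments:
    - {"dx": -0.6,"dy": -0.4,"dz": 0,"wx": 0,"wy": 0,"wz": 0}
    - {"dx": -0.4,"dy": -0.2,"dz": 0,"wx": 0,"wy": 0,"wz": 0}
    - {"dx": 0,"dy": 0,"dz": 0,"wx": 0,"wy": 0,"wz": 0}
    - {"dx": 0,"dy": 0,"dz": 0,"wx": 0,"wy": 0,"wz": 0}

```text
time_s: 4.0
eef_pos: [501.1, 191.5, 368.9]
ee_rot: [-0.0, 0.146, 0.989, 0.0]
force: [-0.5, -0.7, -0.1]
grip_width: 0.992
grip_force: 0.0
```

Run:
```python
from h import *
s,p,R,c,T=wl(["lever_handle"]);print(p)
a=[]
for n in ["scene","side"]:
    c=eyes.capture(n); a.append(c)
    for l in ["lever_handle"]:
        print(l,[(w(c,d["point"]).round(1).tolist(),round(d["p"],2)) for d in eyes.landmark_of(n,l)])
c=a[1]; x=np.array(c["R"])@np.array([507,188,320])+c["t"]; u=int(c["fx"]*x[0]/x[2]+c["cx"]); v=int(c["fy"]*x[1]/x[2]+c["cy"]); print(u,v)
v0=max(v-75,0);u0=max(u-100,0)
cv2.imwrite("pics/s1.png",cv2.resize(c["frame"][v0:v0+150,u0:u0+200],(800,600)))
```

```text
lever_handle [([502.7, 187.5, 305.4], 0.74)]
[501.05480463 191.50785524 368.85978509]
lever_handle [([506.0, 188.0, 308.2], 0.56)]
lever_handle [([504.8, 188.8, 310.5], 0.83)]
282 142
```

View pics/s1.png

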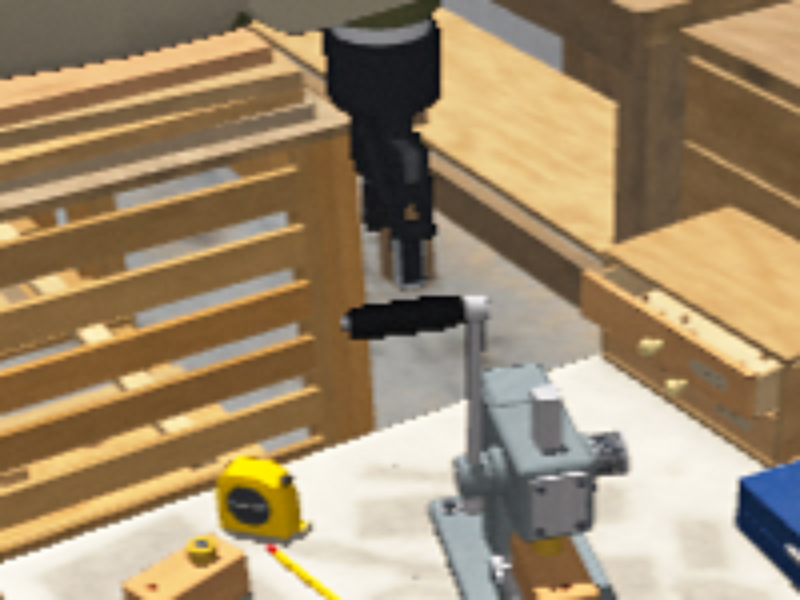

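The crop shows the open gripper above the middle of the black grip, with the lever rod well to the right of it. I'm descending and gripping.

Call:
step_arm:
  increments:
    - {"dx": 0,"dy": -0.1,"dz": 0.6,"wx": 0,"wy": 0,"wz": 0}
    - {"dx": 0,"dy": 0,"dz": 0.8,"wx": 0,"wy": 0,"wz": 0}
    - {"dx": 0,"dy": 0,"dz": 0.5,"wx": 0,"wy": 0,"wz": 0}
    - {"dx": 0,"dy": 0,"dz": 0.3,"wx": 0,"wy": 0,"wz": 0}
    - {"dx": 0,"dy": 0,"dz": 0,"wx": 0,"wy": 0,"wz": 0}

```text
time_s: 4.8
eef_pos: [500.5, 188.6, 313.2]
ee_rot: [-0.001, 0.146, 0.989, -0.0]
force: [0.6, 0.5, 0.4]
grip_width: 0.995
grip_force: 0.0
```

Call:
step_arm:
  increments:
    - {"dx": 0,"dy": 0,"dz": 0,"wx": 0,"wy": 0,"wz": 0}
    - {"dx": 0,"dy": 0,"dz": 0,"wx": 0,"wy": 0,"wz": 0}
    - {"dx": 0,"dy": 0,"dz": 0,"wx": 0,"wy": 0,"wz": 0}
    - {"dx": 0,"dy": 0,"dz": 0,"wx": 0,"wy": 0,"wz": 0}
    - {"dx": 0,"dy": 0,"dz": 0,"wx": 0,"wy": 0,"wz": 0}
  fingers: 20
  squeeze: 50

```text
time_s: 5.3
eef_pos: [500.9, 188.8, 314.3]
ee_rot: [0.0, 0.146, 0.989, 0.001]
force: [-1.0, 1.8, 3.4]
grip_width: 0.276
grip_force: 48.7
```

Call:
step_arm:
  increments:
    - {"dx": 0,"dy": 0,"dz": 0,"wx": 0,"wy": 0,"wz": 0}
    - {"dx": 0,"dy": 0,"dz": 0,"wx": 0,"wy": 0,"wz": 0}
    - {"dx": 0,"dy": 0,"dz": 0,"wx": 0,"wy": 0,"wz": 0}
  fingers: 10

```text
time_s: 5.6
eef_pos: [500.8, 188.6, 314.2]
ee_rot: [0.0, 0.146, 0.989, 0.0]
force: [-1.2, 1.3, 5.4]
grip_width: 0.277
grip_force: 48.8
```

Run:
```python
import numpy as np
def tab(a,b,n):
    th=np.linspace(a,b,n+1)+np.radians(10); P=np.c_[-165*np.sin(th),-165*np.cos(th)]/25; P-=P[0]
    Q=P.round(2); return np.diff(Q,axis=0).round(2).tolist()
print(tab(0,1.1,20));
```

```text
[[-0.36, 0.07], [-0.35, 0.1], [-0.34, 0.11], [-0.34, 0.13], [-0.33, 0.15], [-0.32, 0.16], [-0.32, 0.19], [-0.3, 0.2], [-0.29, 0.21], [-0.28, 0.24], [-0.26, 0.25], [-0.25, 0.26], [-0.24, 0.27], [-0.22, 0.29], [-0.21, 0.3], [-0.18, 0.31], [-0.17, 0.32], [-0.16, 0.33], [-0.13, 0.34], [-0.12, 0.34]]
```

Call:
step_arm:
  increments:
    - {"dx": 0.01,"dy": -0.36,"dz": 0.07,"wx": 0,"wy": 0,"wz": 0}
    - {"dx": 0.01,"dy": -0.35,"dz": 0.1,"wx": 0,"wy": 0,"wz": 0}
    - {"dx": 0.01,"dy": -0.34,"dz": 0.11,"wx": 0,"wy": 0,"wz": 0}
    - {"dx": 0.01,"dy": -0.34,"dz": 0.13,"wx": 0,"wy": 0,"wz": 0}
    - {"dx": 0.01,"dy": -0.33,"dz": 0.15,"wx": 0,"wy": 0,"wz": 0}

```text
time_s: 6.1
eef_pos: [486.7, 147.5, 299.9]
ee_rot: [-0.0, 0.146, 0.989, 0.0]
force: [-1.6, 4.2, 3.9]
grip_width: 0.272
grip_force: 48.9
```

Call:
step_arm:
  increments:
    - {"dx": 0.01,"dy": -0.32,"dz": 0.16,"wx": 0,"wy": 0,"wz": 0}
    - {"dx": 0.01,"dy": -0.32,"dz": 0.19,"wx": 0,"wy": 0,"wz": 0}
    - {"dx": 0.01,"dy": -0.3,"dz": 0.2,"wx": 0,"wy": 0,"wz": 0}
    - {"dx": 0.01,"dy": -0.29,"dz": 0.21,"wx": 0,"wy": 0,"wz": 0}
    - {"dx": 0.01,"dy": -0.28,"dz": 0.24,"wx": 0,"wy": 0,"wz": 0}

```text
time_s: 6.6
eef_pos: [474.6, 112.0, 274.6]
ee_rot: [-0.0, 0.146, 0.989, 0.001]
force: [-1.9, 7.3, 4.6]
grip_width: 0.277
grip_force: 49.0
```

Forces are low, so I'm continuing down.

Call:
step_arm:
  increments:
    - {"dx": 0.01,"dy": -0.26,"dz": 0.25,"wx": 0,"wy": 0,"wz": 0}
    - {"dx": 0.01,"dy": -0.25,"dz": 0.26,"wx": 0,"wy": 0,"wz": 0}
    - {"dx": 0.01,"dy": -0.24,"dz": 0.27,"wx": 0,"wy": 0,"wz": 0}
    - {"dx": 0.01,"dy": -0.22,"dz": 0.29,"wx": 0,"wy": 0,"wz": 0}
    - {"dx": 0.01,"dy": -0.21,"dz": 0.3,"wx": 0,"wy": 0,"wz": 0}

```text
time_s: 7.1
eef_pos: [465.1, 84.5, 240.2]
ee_rot: [0.0, 0.146, 0.989, 0.001]
force: [0.7, 10.5, 4.0]
grip_width: 0.273
grip_force: 49.0
```

Call:
step_arm:
  increments:
    - {"dx": 0.01,"dy": -0.18,"dz": 0.31,"wx": 0,"wy": 0,"wz": 0}
    - {"dx": 0.01,"dy": -0.17,"dz": 0.32,"wx": 0,"wy": 0,"wz": 0}
    - {"dx": 0.01,"dy": -0.16,"dz": 0.33,"wx": 0,"wy": 0,"wz": 0}
    - {"dx": 0.01,"dy": -0.13,"dz": 0.34,"wx": 0,"wy": 0,"wz": 0}
    - {"dx": 0,"dy": 0,"dz": 0,"wx": 0,"wy": 0,"wz": 0}

```text
time_s: 7.6
eef_pos: [459.9, 69.4, 207.4]
ee_rot: [0.0, 0.146, 0.989, 0.001]
force: [1.8, 9.1, 4.8]
grip_width: 0.274
grip_force: 48.9
```

Call:
step_arm:
  increments:
    - {"dx": 0,"dy": -0.06,"dz": 0.17,"wx": 0,"wy": 0,"wz": 0}
    - {"dx": 0,"dy": -0.06,"dz": 0.17,"wx": 0,"wy": 0,"wz": 0}
    - {"dx": 0,"dy": -0.05,"dz": 0.16,"wx": 0,"wy": 0,"wz": 0}
    - {"dx": 0,"dy": 0,"dz": 0,"wx": 0,"wy": 0,"wz": 0}

```text
time_s: 8.0
eef_pos: [458.9, 66.0, 196.5]
ee_rot: [0.001, 0.146, 0.989, 0.002]
force: [-3.2, 14.1, 18.0]
grip_width: 0.273
grip_force: 50.3
```

Call:
step_arm:
  increments:
    - {"dx": 0,"dy": -0.04,"dz": 0.16,"wx": 0,"wy": 0,"wz": 0}
    - {"dx": 0,"dy": -0.03,"dz": 0.16,"wx": 0,"wy": 0,"wz": 0}
    - {"dx": 0,"dy": 0,"dz": 0,"wx": 0,"wy": 0,"wz": 0}

```text
time_s: 8.3
eef_pos: [458.5, 64.6, 190.5]
ee_rot: [0.002, 0.146, 0.989, 0.002]
force: [-11.8, 14.2, 37.9]
grip_width: 0.281
grip_force: 52.2
```

Force has risen to about 38 N, so the ram has bottomed out and the bush should be home. I'm easing back slowly by retracing the same arc in half steps.

Call:
step_arm:
  increments:
    - {"dx": 0,"dy": 0.03,"dz": -0.16,"wx": 0,"wy": 0,"wz": 0}
    - {"dx": 0,"dy": 0.04,"dz": -0.16,"wx": 0,"wy": 0,"wz": 0}
    - {"dx": 0,"dy": 0.05,"dz": -0.16,"wx": 0,"wy": 0,"wz": 0}
    - {"dx": 0,"dy": 0.06,"dz": -0.17,"wx": 0,"wy": 0,"wz": 0}
    - {"dx": 0,"dy": 0.06,"dz": -0.17,"wx": 0,"wy": 0,"wz": 0}

```text
time_s: 8.8
eef_pos: [460.0, 69.6, 208.1]
ee_rot: [0.001, 0.146, 0.989, 0.001]
force: [3.2, 8.4, 1.9]
grip_width: 0.278
grip_force: 48.9
```

Call:
step_arm:
  increments:
    - {"dx": 0,"dy": 0.06,"dz": -0.17,"wx": 0,"wy": 0,"wz": 0}
    - {"dx": -0.01,"dy": 0.07,"dz": -0.17,"wx": 0,"wy": 0,"wz": 0}
    - {"dx": 0,"dy": 0.08,"dz": -0.16,"wx": 0,"wy": 0,"wz": 0}
    - {"dx": -0.01,"dy": 0.08,"dz": -0.17,"wx": 0,"wy": 0,"wz": 0}
    - {"dx": 0,"dy": 0.08,"dz": -0.16,"wx": 0,"wy": 0,"wz": 0}

```text
time_s: 9.3
eef_pos: [462.9, 78.2, 228.6]
ee_rot: [0.0, 0.146, 0.989, 0.001]
force: [1.3, 7.4, 1.4]
grip_width: 0.276
grip_force: 48.8
```

Call:
step_arm:
  increments:
    - {"dx": -0.01,"dy": 0.09,"dz": -0.16,"wx": 0,"wy": 0,"wz": 0}
    - {"dx": 0,"dy": 0.09,"dz": -0.16,"wx": 0,"wy": 0,"wz": 0}
    - {"dx": -0.01,"dy": 0.09,"dz": -0.15,"wx": 0,"wy": 0,"wz": 0}
    - {"dx": 0,"dy": 0.1,"dz": -0.15,"wx": 0,"wy": 0,"wz": 0}
    - {"dx": -0.01,"dy": 0.11,"dz": -0.15,"wx": 0,"wy": 0,"wz": 0}

```text
time_s: 9.8
eef_pos: [466.8, 89.3, 247.7]
ee_rot: [-0.001, 0.146, 0.989, 0.0]
force: [-1.6, 4.8, 1.8]
grip_width: 0.277
grip_force: 48.8
```

Call:
step_arm:
  increments:
    - {"dx": 0,"dy": 0.11,"dz": -0.15,"wx": 0,"wy": 0,"wz": 0}
    - {"dx": -0.01,"dy": 0.11,"dz": -0.14,"wx": 0,"wy": 0,"wz": 0}
    - {"dx": 0,"dy": 0.12,"dz": -0.14,"wx": 0,"wy": 0,"wz": 0}
    - {"dx": -0.01,"dy": 0.12,"dz": -0.13,"wx": 0,"wy": 0,"wz": 0}
    - {"dx": 0,"dy": 0.12,"dz": -0.13,"wx": 0,"wy": 0,"wz": 0}

```text
time_s: 10.3
eef_pos: [471.4, 102.9, 265.1]
ee_rot: [-0.001, 0.146, 0.989, 0.0]
force: [-2.5, 3.9, 1.4]
grip_width: 0.278
grip_force: 48.8
```

Call:
step_arm:
  increments:
    - {"dx": -0.01,"dy": 0.13,"dz": -0.13,"wx": 0,"wy": 0,"wz": 0}
    - {"dx": 0,"dy": 0.13,"dz": -0.13,"wx": 0,"wy": 0,"wz": 0}
    - {"dx": -0.01,"dy": 0.13,"dz": -0.12,"wx": 0,"wy": 0,"wz": 0}
    - {"dx": 0,"dy": 0.13,"dz": -0.12,"wx": 0,"wy": 0,"wz": 0}
    - {"dx": -0.01,"dy": 0.14,"dz": -0.12,"wx": 0,"wy": 0,"wz": 0}

```text
time_s: 10.8
eef_pos: [476.9, 118.6, 280.5]
ee_rot: [-0.001, 0.146, 0.989, 0.0]
force: [-2.2, 5.0, 0.5]
grip_width: 0.278
grip_force: 48.7
```

Call:
step_arm:
  increments:
    - {"dx": -0.01,"dy": 0.14,"dz": -0.1,"wx": 0,"wy": 0,"wz": 0}
    - {"dx": 0,"dy": 0.15,"dz": -0.11,"wx": 0,"wy": 0,"wz": 0}
    - {"dx": -0.01,"dy": 0.15,"dz": -0.1,"wx": 0,"wy": 0,"wz": 0}
    - {"dx": 0,"dy": 0.15,"dz": -0.1,"wx": 0,"wy": 0,"wz": 0}
    - {"dx": -0.01,"dy": 0.16,"dz": -0.1,"wx": 0,"wy": 0,"wz": 0}

```text
time_s: 11.3
eef_pos: [482.9, 136.2, 293.5]
ee_rot: [-0.001, 0.146, 0.989, -0.0]
force: [-5.6, 3.9, 2.8]
grip_width: 0.279
grip_force: 48.9
```

Call:
step_arm:
  increments:
    - {"dx": 0,"dy": 0.16,"dz": -0.09,"wx": 0,"wy": 0,"wz": 0}
    - {"dx": -0.01,"dy": 0.16,"dz": -0.08,"wx": 0,"wy": 0,"wz": 0}
    - {"dx": 0,"dy": 0.16,"dz": -0.08,"wx": 0,"wy": 0,"wz": 0}
    - {"dx": -0.01,"dy": 0.16,"dz": -0.08,"wx": 0,"wy": 0,"wz": 0}
    - {"dx": 0,"dy": 0.17,"dz": -0.07,"wx": 0,"wy": 0,"wz": 0}

```text
time_s: 11.8
eef_pos: [489.4, 155.3, 303.7]
ee_rot: [-0.0, 0.146, 0.989, -0.0]
force: [-4.0, 2.4, 4.9]
grip_width: 0.277
grip_force: 49.1
```

Call:
step_arm:
  increments:
    - {"dx": -0.01,"dy": 0.17,"dz": -0.07,"wx": 0,"wy": 0,"wz": 0}
    - {"dx": 0,"dy": 0.17,"dz": -0.06,"wx": 0,"wy": 0,"wz": 0}
    - {"dx": -0.01,"dy": 0.17,"dz": -0.06,"wx": 0,"wy": 0,"wz": 0}
    - {"dx": 0,"dy": 0.17,"dz": -0.05,"wx": 0,"wy": 0,"wz": 0}
    - {"dx": -0.01,"dy": 0.17,"dz": -0.05,"wx": 0,"wy": 0,"wz": 0}

```text
time_s: 12.3
eef_pos: [496.4, 175.5, 311.1]
ee_rot: [-0.0, 0.146, 0.989, -0.0]
force: [-4.1, 2.9, 5.8]
grip_width: 0.276
grip_force: 49.2
```

Call:
step_arm:
  increments:
    - {"dx": -0.01,"dy": 0.17,"dz": -0.05,"wx": 0,"wy": 0,"wz": 0}
    - {"dx": 0,"dy": 0.18,"dz": -0.04,"wx": 0,"wy": 0,"wz": 0}
    - {"dx": 0,"dy": 0.12,"dz": -0.02,"wx": 0,"wy": 0,"wz": 0}
    - {"dx": 0,"dy": 0.06,"dz": -0.01,"wx": 0,"wy": 0,"wz": 0}
    - {"dx": 0,"dy": 0,"dz": 0,"wx": 0,"wy": 0,"wz": 0}

```text
time_s: 12.8
eef_pos: [500.7, 188.2, 314.2]
ee_rot: [0.0, 0.146, 0.989, 0.0]
force: [-3.9, 1.5, 5.7]
grip_width: 0.279
grip_force: 49.2
```

Call:
step_arm:
  increments:
    - {"dx": 0,"dy": 0.06,"dz": -0.01,"wx": 0,"wy": 0,"wz": 0}
    - {"dx": 0,"dy": 0.06,"dz": 0,"wx": 0,"wy": 0,"wz": 0}
    - {"dx": 0,"dy": 0,"dz": 0,"wx": 0,"wy": 0,"wz": 0}

```text
time_s: 13.1
eef_pos: [501.3, 189.9, 314.4]
ee_rot: [-0.0, 0.146, 0.989, -0.002]
force: [-5.7, -4.5, 6.8]
grip_width: 0.274
grip_force: 49.6
```

The lever is against its home stop. I'm releasing it and lifting off.

Call:
step_arm:
  increments:
    - {"dx": 0,"dy": 0,"dz": 0,"wx": 0,"wy": 0,"wz": 0}
    - {"dx": 0,"dy": 0,"dz": 0,"wx": 0,"wy": 0,"wz": 0}
    - {"dx": 0,"dy": 0,"dz": 0,"wx": 0,"wy": 0,"wz": 0}
    - {"dx": 0,"dy": 0,"dz": 0,"wx": 0,"wy": 0,"wz": 0}
    - {"dx": 0,"dy": 0,"dz": 0,"wx": 0,"wy": 0,"wz": 0}
  fingers: 85

```text
time_s: 13.6
eef_pos: [501.5, 190.9, 313.9]
ee_rot: [0.0, 0.146, 0.989, -0.0]
force: [-0.2, 0.6, -0.7]
grip_width: 0.994
grip_force: 0.0
```

Call:
step_arm:
  increments:
    - {"dx": 0,"dy": 0,"dz": -0.4,"wx": 0,"wy": 0,"wz": 0}
    - {"dx": 0,"dy": 0,"dz": -0.8,"wx": 0,"wy": 0,"wz": 0}
    - {"dx": 0,"dy": 0,"dz": -0.8,"wx": 0,"wy": 0,"wz": 0}
    - {"dx": 0,"dy": 0,"dz": -0.6,"wx": 0,"wy": 0,"wz": 0}
    - {"dx": 0,"dy": 0,"dz": 0,"wx": 0,"wy": 0,"wz": 0}

```text
time_s: 14.1
eef_pos: [501.8, 191.0, 381.6]
ee_rot: [0.002, 0.146, 0.989, 0.001]
force: [-0.4, -0.6, 0.3]
grip_width: 1.002
grip_force: 0.0
```

Run:
```python
from h import *
s,p,R=st(); print(s["time_s"],p)
a=[]
for n in ["scene","side"]:
    c=eyes.capture(n); a.append(c)
    for l in ["lever_handle","foot_block","press_nest","head_edge","lever_hinge","crate","finished_block"]:
        print(l,[(w(c,d["point"]).round(1).tolist(),round(d["p"],2)) for d in eyes.landmark_of(n,l)])
c=a[1]; x=np.array(c["R"])@np.array([590,125,80])+c["t"]; u=int(c["fx"]*x[0]/x[2]+c["cx"]); v=int(c["fy"]*x[1]/x[2]+c["cy"]); print(u,v)
cv2.imwrite("pics/s2.png",cv2.resize(c["frame"][v-60:v+60,u-80:u+80],(800,600)))
```

```text
14.1 [501.83482612 190.99361935 381.57405197]
lever_handle [([508.0, 186.4, 313.5], 0.64)]
foot_block [([599.3, 142.0, 43.3], 0.9), ([591.0, -81.0, 3.1], 0.89), ([532.7, -321.9, 1.2], 0.44)]
press_nest [([610.2, 159.4, 40.8], 0.6)]
head_edge [([594.1, 120.4, 117.6], 0.79)]
lever_hinge [([518.1, 211.3, 149.6], 0.7)]
crate [([534.2, -319.4, 3.1], 0.82)]
finished_block [([499.6, -241.8, 10.4], 0.61), ([368.2, 233.3, -2.4], 0.49)]
lever_handle [([503.3, 188.2, 310.2], 0.63)]
foot_block [([599.5, 142.2, 40.1], 0.78), ([593.4, -78.7, -1.6], 0.58)]
press_nest [([607.4, 159.0, 36.8], 0.81), ([372.8, 233.4, -2.6], 0.63)]
head_edge [([598.2, 127.7, 111.3], 0.67)]
lever_hinge [([516.7, 213.9, 147.9], 0.68)]
crate [([532.1, -319.0, 2.7], 0.91)]
finished_block [([500.1, -240.1, 9.9], 0.87)]
319 211
```

View pics/s2.png

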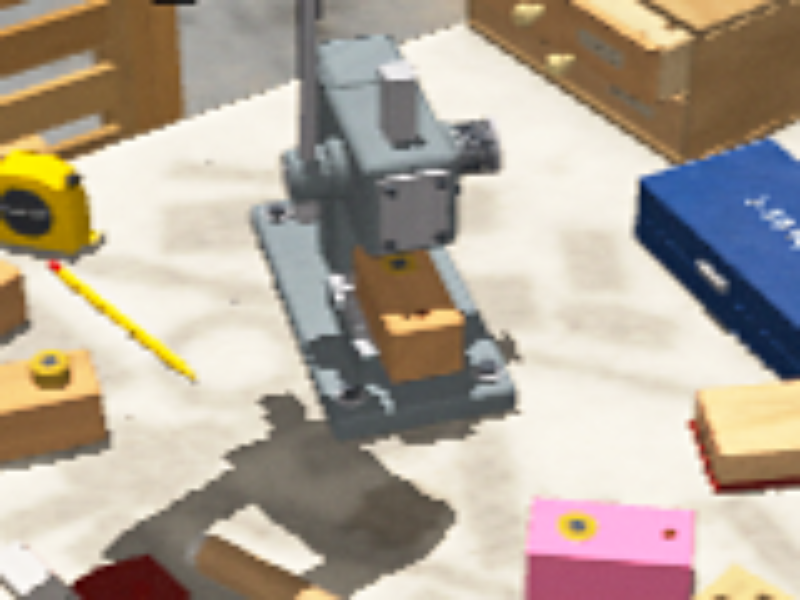

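The crop shows the lever upright (home), the bush flat in the block top at about (402,260), and the block front sticking out around (425,340). I'll move in front of the press and turn the gripper. Meanwhile I'm fitting the crate pose.

Call:
step_arm:
  increments:
    - {"dx": -0.7,"dy": -0.9,"dz": 0,"wx": 0,"wy": 0,"wz": 0}
    - {"dx": -0.7,"dy": -1,"dz": 0,"wx": 0,"wy": 0,"wz": 0}
    - {"dx": -0.8,"dy": -1,"dz": 0,"wx": 0,"wy": 0,"wz": 0}
    - {"dx": -0.8,"dy": -1,"dz": 0,"wx": 0,"wy": 0,"wz": 0}
    - {"dx": -0.8,"dy": -1,"dz": 0.5,"wx": 0,"wy": 0,"wz": 0}

```text
time_s: 15.4
eef_pos: [557.7, 44.9, 367.8]
ee_rot: [0.002, 0.146, 0.989, 0.0]
force: [0.8, -0.0, 0.0]
grip_width: 0.997
grip_force: 0.0
```

Call:
step_arm:
  increments:
    - {"dx": -0.7,"dy": -1,"dz": 0.8,"wx": 0,"wy": 0,"wz": 0}
    - {"dx": 0,"dy": 0,"dz": 0.9,"wx": 0,"wy": 0,"wz": 1}
    - {"dx": 0,"dy": 0,"dz": 0.8,"wx": 0,"wy": 0,"wz": 1}
    - {"dx": 0,"dy": 0,"dz": 0,"wx": 0,"wy": 0,"wz": 1}
    - {"dx": 0,"dy": 0,"dz": 0,"wx": 0,"wy": 0,"wz": 1}

```text
time_s: 15.9
eef_pos: [566.5, 17.1, 303.4]
ee_rot: [-0.001, 0.35, 0.937, -0.0]
force: [-0.5, -0.1, 0.4]
grip_width: 0.993
grip_force: 0.0
```

```bash
cat > fit.py <<'E'
from h import *
from scipy.optimize import minimize
from itertools import product
def fit(label,half,z0,x0,cams=("scene","side"),pick=None):
    obs=[]
    for n in cams:
        c=eyes.capture(n); ms=eyes.cut_out(n,label); 
        pts=np.array([x0[0],x0[1],z0+20.]); q=np.array(c["R"])@pts+c["t"]; u=np.array([c["fx"]*q[0]/q[2]+c["cx"],c["fy"]*q[1]/q[2]+c["cy"]])
        ms=[m for m in ms if np.linalg.norm(np.argwhere(m["mask"]).mean(0)[::-1]-u)<25]
        if not ms: print("none",n); continue
        m=ms[0]["mask"].astype(np.uint8); h=cv2.convexHull(np.argwhere(m)[:,::-1].astype(np.int32))
        M=np.zeros((400,640),np.uint8); cv2.fillConvexPoly(M,h,1); obs.append((c,M))
    def cost(x):
        e=0; cs,sn=np.cos(x[2]),np.sin(x[2])
        P=np.array([[x[0]+a*half[0]*cs-b*half[1]*sn,x[1]+a*half[0]*sn+b*half[1]*cs,z] for a,b in product([-1,1],[-1,1]) for z in (z0,z0+half[2])])
        for c,M in obs:
            q=P@np.array(c["R"]).T+c["t"]; uv=np.c_[c["fx"]*q[:,0]/q[:,2]+c["cx"],c["fy"]*q[:,1]/q[:,2]+c["cy"]]
            I=np.zeros_like(M); cv2.fillConvexPoly(I,cv2.convexHull((uv*16).astype(np.int32)),1,shift=4)
            e+=1-(I&M).sum()/(I|M).sum()
        return e
    best=min((minimize(cost,[x0[0],x0[1],a],method="Nelder-Mead",options=dict(initial_simplex=[[x0[0],x0[1],a],[x0[0]+8,x0[1],a],[x0[0],x0[1]+8,a],[x0[0],x0[1],a+.2]])) for a in np.arange(-1.5,1.6,.375)),key=lambda r:r.fun)
    print(label,best.x.round(1)[:2],np.degrees(best.x[2]).round(1),best.fun.round(3))
E
python3 - <<'E'
from fit import *
s,p,R=st(); print(s["time_s"],p,np.round(s["joints"],2))
fit("crate",(100,130,85),0,(533,-320))
fit("finished_block",(48,24,42),8,(500,-240))
E
```

```text
15.9 [566.45331669  17.13006818 303.42806816] [-0.18  0.38  1.28  0.    1.48 -1.03]
crate [ 531.8 -320.1] 13.4 0.03
finished_block [ 495.8 -240.5] 17.0 0.297
```

Crate pose is (532,-320), yaw 13.4°. The finished block takes up its +y end, so the -y half is free. I'm finishing the turn and tilting the gripper 40° so its body clears the press head.

Call:
step_arm:
  increments:
    - {"dx": 0,"dy": 0,"dz": 0,"wx": 0,"wy": 0,"wz": 1}
    - {"dx": 0,"dy": 0,"dz": 0,"wx": 0,"wy": 0,"wz": 1}
    - {"dx": 0,"dy": 0,"dz": 0,"wx": 0,"wy": 0,"wz": 1}
    - {"dx": 0,"dy": 0,"dz": 0,"wx": 0,"wy": 0,"wz": 1}
    - {"dx": 0,"dy": 0,"dz": 0,"wx": 0,"wy": 0,"wz": 1}

```text
time_s: 16.8
eef_pos: [566.6, 17.2, 304.1]
ee_rot: [0.0, 0.581, 0.814, 0.0]
force: [1.1, 0.5, -0.1]
grip_width: 0.997
grip_force: 0.0
```

Call:
step_arm:
  increments:
    - {"dx": 0,"dy": 0,"dz": 0,"wx": 0,"wy": 0,"wz": 1}
    - {"dx": 0,"dy": 0,"dz": 0,"wx": 0,"wy": 0,"wz": 1}
    - {"dx": 0,"dy": 0,"dz": 0,"wx": 0,"wy": 0,"wz": 1}
    - {"dx": 0,"dy": 0,"dz": 0,"wx": 0,"wy": 0,"wz": 1}
    - {"dx": 0,"dy": 0,"dz": 0,"wx": 0,"wy": 0,"wz": 1}

```text
time_s: 17.3
eef_pos: [566.6, 17.2, 304.1]
ee_rot: [0.0, 0.771, 0.636, 0.0]
force: [-0.1, 0.3, -0.8]
grip_width: 0.996
grip_force: 0.0
```

Call:
step_arm:
  increments:
    - {"dx": 0,"dy": 0,"dz": 0,"wx": 0,"wy": 0,"wz": 1}
    - {"dx": 0,"dy": 0,"dz": 0,"wx": 0,"wy": 0,"wz": 0.3}
    - {"dx": 0,"dy": 0,"dz": 0,"wx": 0,"wy": 0.8,"wz": 0}
    - {"dx": 0,"dy": 0,"dz": 0,"wx": 0,"wy": 1,"wz": 0}
    - {"dx": 0,"dy": 0,"dz": 0,"wx": 0,"wy": 1,"wz": 0}

```text
time_s: 17.8
eef_pos: [566.8, 17.4, 304.5]
ee_rot: [-0.086, 0.803, 0.578, 0.121]
force: [-0.2, -0.3, -0.3]
grip_width: 0.998
grip_force: 0.0
```

Call:
step_arm:
  increments:
    - {"dx": 0,"dy": 0,"dz": 0,"wx": 0,"wy": 1,"wz": 0}
    - {"dx": 0,"dy": 0,"dz": 0,"wx": 0,"wy": 1,"wz": 0}
    - {"dx": 0,"dy": 0,"dz": 0,"wx": 0,"wy": 1,"wz": 0}
    - {"dx": 0,"dy": 0,"dz": 0,"wx": 0,"wy": 0.9,"wz": 0}
    - {"dx": 0,"dy": 0,"dz": 0,"wx": 0,"wy": 0,"wz": 0}

```text
time_s: 18.3
eef_pos: [566.3, 16.1, 303.0]
ee_rot: [-0.201, 0.763, 0.547, 0.279]
force: [0.2, 0.2, -0.5]
grip_width: 0.994
grip_force: 0.0
```

Run:
```python
from fit import *
s,p,R,c,T=wl(["foot_block","head_edge","press_nest"],"pics/w2.png"); print(s["time_s"],p,np.round(s["joints"],2),R.as_matrix().round(3).tolist())
for q in [(601,141.3,82),(608.9-.317*68,159.6-.948*68,82)]:
    x=(np.linalg.inv(T)@np.r_[R.inv().apply(np.array(q)-p),1])[:3]; print(c["fx"]*x[0]/x[2]+c["cx"],c["fy"]*x[1]/x[2]+c["cy"])
```

```text
foot_block [([600.6, 140.2, 39.3], 0.56)]
head_edge [([593.7, 124.4, 113.8], 0.59)]
press_nest []
18.3 [566.26521587  16.09384533 302.96219318] [-0.46  0.34  1.48  0.7   1.46 -0.26] [[0.246, 0.947, 0.205], [0.723, -0.32, 0.613], [0.646, -0.002, -0.763]]
311.3408475502646 202.51070362516725
312.8025697166594 245.09564646493814
```

View pics/w2.png

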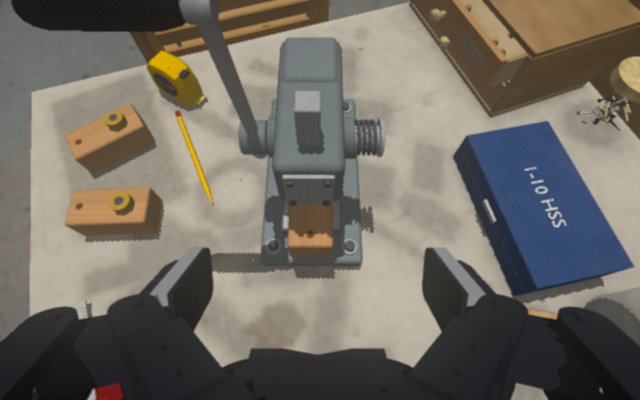

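The wrist view shows the block's front end between the columns 290 and 333, its top front edge at row ~236 and its bottom edge at row ~257. I'll ray-cast those points to check the position.

Run:
```python
from fit import *
s,p,R,c,T=wl(["foot_block"])
g=[np.argwhere(m["mask"]) for m in eyes.cut_out("wrist","foot_block")[:2]]
for a in g: print("mask v",a[:,0].min(),a[:,0].max(),"u",a[:,1].min(),a[:,1].max())
def ray(u,v,z):
    d=R.apply(T[:3,:3]@np.array([(u-c["cx"])/c["fx"],(v-c["cy"])/c["fy"],1])); o=R.apply(T[:3,3])+p
    return o+d*(z-o[2])/d[2]
def press(q):
    d=q[:2]-np.array([608.9,159.6]); return (d@[.317,.948]).round(1),(d@[-.948,.317]).round(1)
for u,v,z in [(290,235,82),(333,235,82),(290,257,40),(333,257,40),(311,257,40)]: q=ray(u,v,z); print(q.round(1),press(q))
f=c["frame"][190:270,260:370]; cv2.imwrite("pics/w3.png",cv2.resize(f,(770,560),interpolation=cv2.INTER_CUBIC))
```

```text
foot_block [([602.7, 144.7, 39.1], 0.57)]
mask v 206 258 u 287 332
mask v 0 159 u 11 267
[568.9 114.3  82. ] (np.float64(-55.7), np.float64(23.5))
[611.8  99.9  82. ] (np.float64(-55.7), np.float64(-21.7))
[562.7 103.3  40. ] (np.float64(-68.0), np.float64(26.0))
[609.3  87.7  40. ] (np.float64(-68.0), np.float64(-23.2))
[585.4  95.7  40. ] (np.float64(-68.0), np.float64(2.0))
```

View pics/w3.png

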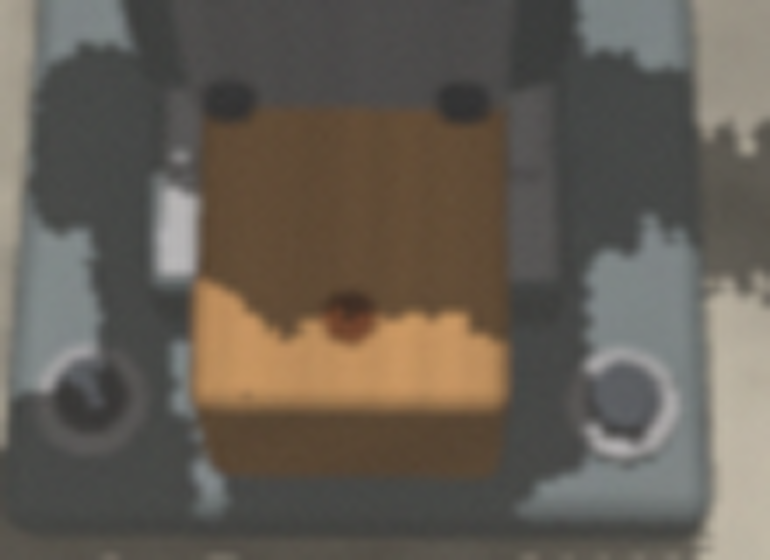

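The crop puts the block's top front edge at row ~249, columns 288–333. That matches the estimate, with a shift of about 2 mm to press +y. I'm approaching along the tool axis.

Call:
step_arm:
  increments:
    - {"dx": -0.8,"dy": -0.07,"dz": 0.8,"wx": 0,"wy": 0,"wz": 0}
    - {"dx": -0.9,"dy": -0.07,"dz": 1,"wx": 0,"wy": 0,"wz": 0}
    - {"dx": -0.9,"dy": -0.07,"dz": 1,"wx": 0,"wy": 0,"wz": 0}
    - {"dx": -0.8,"dy": -0.07,"dz": 1,"wx": 0,"wy": 0,"wz": 0}
    - {"dx": 0,"dy": 0,"dz": 0.8,"wx": 0,"wy": 0,"wz": 0}

```text
time_s: 19.15
eef_pos: [562.1, 28.1, 158.9]
ee_rot: [-0.201, 0.763, 0.548, 0.278]
force: [0.4, -0.1, -0.5]
grip_width: 0.991
grip_force: 0.0
```

Call:
step_arm:
  increments:
    - {"dx": 0,"dy": 0,"dz": 0.8,"wx": 0,"wy": 0,"wz": 0}
    - {"dx": 0,"dy": 0,"dz": 0.8,"wx": 0,"wy": 0,"wz": 0}
    - {"dx": 0,"dy": 0,"dz": 0.8,"wx": 0,"wy": 0,"wz": 0}
    - {"dx": 0,"dy": 0,"dz": 0,"wx": 0,"wy": 0,"wz": 0}
    - {"dx": 0,"dy": 0,"dz": 0,"wx": 0,"wy": 0,"wz": 0}

```text
time_s: 19.65
eef_pos: [575.4, 65.0, 116.0]
ee_rot: [-0.2, 0.762, 0.549, 0.279]
force: [-0.6, -0.0, 0.9]
grip_width: 0.999
grip_force: 0.0
```

Run:
```python
from fit import *
s,p,R,c,T=wl(["foot_block"],"pics/w4.png")
print(p, (R.inv().apply(np.array([588,103.4,65.3])-p)/25).round(2))
```

```text
foot_block [([602.0, 139.2, 39.8], 0.97)]
[575.36488279  64.97344699 115.95178064] [-0.07 -0.01  2.59]
```

View pics/w4.png

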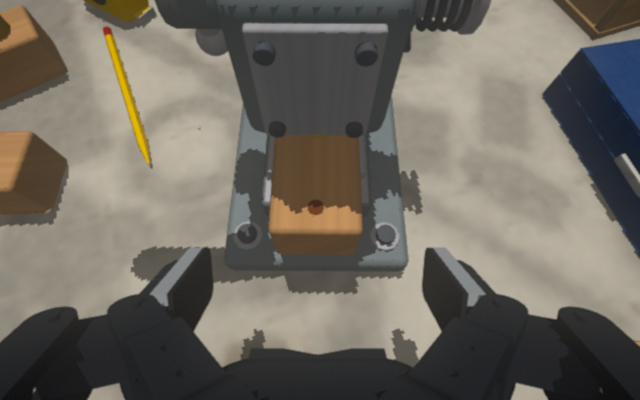

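The block (columns 270–362) is centred between the pads. I'm advancing and gripping.

Call:
step_arm:
  increments:
    - {"dx": 0,"dy": 0,"dz": 0.7,"wx": 0,"wy": 0,"wz": 0}
    - {"dx": -0.05,"dy": 0,"dz": 0.7,"wx": 0,"wy": 0,"wz": 0}
    - {"dx": 0,"dy": 0,"dz": 0.6,"wx": 0,"wy": 0,"wz": 0}
    - {"dx": 0,"dy": 0,"dz": 0.4,"wx": 0,"wy": 0,"wz": 0}
    - {"dx": 0,"dy": 0,"dz": 0.15,"wx": 0,"wy": 0,"wz": 0}

```text
time_s: 20.25
eef_pos: [587.7, 104.1, 64.7]
ee_rot: [-0.201, 0.762, 0.548, 0.278]
force: [0.1, 0.1, -0.2]
grip_width: 0.994
grip_force: 0.0
```

Call:
step_arm:
  increments:
    - {"dx": 0,"dy": 0,"dz": 0,"wx": 0,"wy": 0,"wz": 0}
    - {"dx": 0,"dy": 0,"dz": 0,"wx": 0,"wy": 0,"wz": 0}
    - {"dx": 0,"dy": 0,"dz": 0,"wx": 0,"wy": 0,"wz": 0}
    - {"dx": 0,"dy": 0,"dz": 0,"wx": 0,"wy": 0,"wz": 0}
    - {"dx": 0,"dy": 0,"dz": 0,"wx": 0,"wy": 0,"wz": 0}
  fingers: 40
  squeeze: 70

```text
time_s: 20.75
eef_pos: [588.3, 102.7, 66.6]
ee_rot: [-0.2, 0.762, 0.548, 0.279]
force: [-1.4, -2.0, 5.1]
grip_width: 0.552
grip_force: 71.9
```

Block gripped. I'm lifting it slightly and pulling it straight out the front.

Call:
step_arm:
  increments:
    - {"dx": 0.06,"dy": 0,"dz": -0.07,"wx": 0,"wy": 0,"wz": 0}
    - {"dx": -0.25,"dy": 0,"dz": -0.2,"wx": 0,"wy": 0,"wz": 0}
    - {"dx": -0.25,"dy": 0,"dz": -0.21,"wx": 0,"wy": 0,"wz": 0}
    - {"dx": -0.25,"dy": 0,"dz": -0.21,"wx": 0,"wy": 0,"wz": 0}
    - {"dx": -0.25,"dy": 0,"dz": -0.21,"wx": 0,"wy": 0,"wz": 0}

```text
time_s: 21.25
eef_pos: [577.4, 71.3, 67.8]
ee_rot: [-0.201, 0.763, 0.548, 0.279]
force: [-0.6, -0.6, -2.0]
grip_width: 0.551
grip_force: 72.0
```

Call:
step_arm:
  increments:
    - {"dx": -0.45,"dy": 0,"dz": -0.38,"wx": 0,"wy": 0,"wz": 0}
    - {"dx": -0.45,"dy": 0,"dz": -0.38,"wx": 0,"wy": 0,"wz": 0}
    - {"dx": -0.45,"dy": 0,"dz": -0.38,"wx": 0,"wy": 0,"wz": 0}
    - {"dx": -0.45,"dy": 0,"dz": -0.38,"wx": 0,"wy": 0,"wz": 0}
    - {"dx": -0.45,"dy": 0,"dz": -0.38,"wx": 0,"wy": 0,"wz": 0}

```text
time_s: 21.75
eef_pos: [553.8, 1.1, 68.0]
ee_rot: [-0.2, 0.763, 0.548, 0.279]
force: [0.0, -0.3, -1.0]
grip_width: 0.554
grip_force: 72.0
```

Call:
step_arm:
  increments:
    - {"dx": -0.45,"dy": 0,"dz": -0.38,"wx": 0,"wy": 0,"wz": 0}
    - {"dx": -0.3,"dy": 0,"dz": -0.25,"wx": 0,"wy": 0,"wz": 0}
    - {"dx": 0,"dy": 0,"dz": 0,"wx": 0,"wy": 0,"wz": 0}

```text
time_s: 22.05
eef_pos: [546.3, -22.0, 67.9]
ee_rot: [-0.2, 0.763, 0.548, 0.279]
force: [-0.7, 0.5, -2.8]
grip_width: 0.552
grip_force: 72.0
```

Run:
```python
from fit import *
s,p,R,c,T=wl(["foot_block"],"pics/w5.png")
c2=eyes.capture("side"); c3=eyes.capture("scene")
for n,k in (("side",c2),("scene",c3)):
    print(n,[(w(k,d["point"]).round(1).tolist(),round(d["p"],2)) for d in eyes.landmark_of(n,"foot_block")])
print(s["time_s"],p,R.as_matrix().round(3).tolist())
f=c2["frame"][140:290,240:440]
cv2.imwrite("pics/s3.png",np.vstack([cv2.resize(c["frame"],(480,300)),cv2.resize(f,(480,300))]))
```

```text
foot_block [([588.8, -76.6, -0.1], 0.92), ([561.7, 14.5, 41.0], 0.81)]
side [([594.6, -82.6, -2.6], 0.78), ([561.4, 18.7, 40.8], 0.51), ([371.3, 235.1, -0.0], 0.24)]
scene [([593.5, -86.2, 3.2], 0.89), ([563.9, 17.8, 42.0], 0.61)]
22.05 [546.33425701 -21.99292743  67.92154699] [[0.244, 0.947, 0.207], [0.724, -0.32, 0.611], [0.645, 0.0, -0.764]]
```

View pics/s3.png

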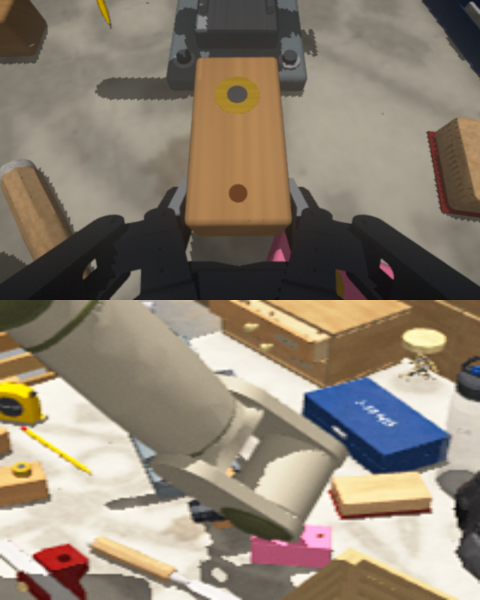

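The block is out and held, with its bush flush with the top (upper picture, bush at (237,95), pilot hole at (238,193)). Setting it down here would be cramped by the pink block and the chisel. So I'll carry it at this tilt and turn the tool to face the crate's -y end, where there's room. Lift, then turn about the vertical.

Call:
step_arm:
  increments:
    - {"dx": 0.4,"dy": 0,"dz": -0.48,"wx": 0,"wy": 0,"wz": 0}
    - {"dx": 0.64,"dy": 0,"dz": -0.76,"wx": 0,"wy": 0,"wz": 0}
    - {"dx": 0.64,"dy": 0,"dz": -0.76,"wx": 0,"wy": 0,"wz": 0}
    - {"dx": 0.64,"dy": 0,"dz": -0.76,"wx": 0,"wy": 0,"wz": 0}
    - {"dx": 0.64,"dy": 0,"dz": -0.76,"wx": 0,"wy": 0,"wz": 0}

```text
time_s: 22.85
eef_pos: [546.2, -20.7, 185.1]
ee_rot: [-0.2, 0.762, 0.548, 0.279]
force: [0.7, 0.7, -1.9]
grip_width: 0.551
grip_force: 72.2
```

Call:
step_arm:
  increments:
    - {"dx": 0.64,"dy": 0,"dz": -0.76,"wx": 0,"wy": 0,"wz": 0}
    - {"dx": 0.4,"dy": 0,"dz": -0.48,"wx": 0,"wy": 0,"wz": 0}
    - {"dx": 0,"dy": 0,"dz": 0,"wx": -0.5,"wy": 0,"wz": 0.6}
    - {"dx": 0,"dy": 0,"dz": 0,"wx": -0.8,"wy": 0,"wz": 0.95}
    - {"dx": 0,"dy": 0,"dz": 0,"wx": -0.8,"wy": 0,"wz": 0.95}

```text
time_s: 23.35
eef_pos: [546.1, -21.1, 223.7]
ee_rot: [-0.15, 0.846, 0.408, 0.309]
force: [0.4, 0.3, -1.4]
grip_width: 0.553
grip_force: 72.3
```

Call:
step_arm:
  increments:
    - {"dx": 0,"dy": 0,"dz": 0,"wx": -0.8,"wy": 0,"wz": 0.95}
    - {"dx": 0,"dy": 0,"dz": 0,"wx": -0.8,"wy": 0,"wz": 0.95}
    - {"dx": 0,"dy": 0,"dz": 0,"wx": -0.8,"wy": 0,"wz": 0.95}
    - {"dx": 0,"dy": 0,"dz": 0,"wx": -0.8,"wy": 0,"wz": 0.95}
    - {"dx": 0,"dy": 0,"dz": 0,"wx": -0.8,"wy": 0,"wz": 0.95}

```text
time_s: 23.85
eef_pos: [545.9, -20.9, 223.7]
ee_rot: [-0.044, 0.932, 0.116, 0.341]
force: [0.4, 0.6, -2.9]
grip_width: 0.554
grip_force: 72.3
```

Call:
step_arm:
  increments:
    - {"dx": 0,"dy": 0,"dz": 0,"wx": -0.8,"wy": 0,"wz": 0.95}
    - {"dx": 0,"dy": 0,"dz": 0,"wx": -0.8,"wy": 0,"wz": 0.95}
    - {"dx": 0,"dy": 0,"dz": 0,"wx": -0.8,"wy": 0,"wz": 0.95}
    - {"dx": 0,"dy": 0,"dz": 0,"wx": 0,"wy": 0,"wz": 0}
    - {"dx": 0,"dy": 0,"dz": 0,"wx": 0,"wy": 0,"wz": 0}

```text
time_s: 24.35
eef_pos: [545.3, -21.1, 222.1]
ee_rot: [0.01, 0.941, -0.029, 0.338]
force: [0.0, -0.1, -2.0]
grip_width: 0.551
grip_force: 72.4
```

Run:
```python
from fit import *
s,p,R=st(); M=R.as_matrix(); print(s["time_s"],p,np.round(s["joints"],2),M.round(3).tolist(),"heading",np.degrees(np.arctan2(M[1,2],M[0,2])))
```

```text
24.35 [545.25553348 -21.11399291 222.12806081] [-0.33  0.14  1.97  0.45  0.4   0.95] [[0.769, -0.062, 0.636], [-0.048, -0.998, -0.039], [0.637, -0.0, -0.771]] heading -3.5289851999908897
```

Call:
step_arm:
  increments:
    - {"dx": 0,"dy": 0,"dz": 0,"wx": -0.6,"wy": 0,"wz": 0.73}
    - {"dx": 0,"dy": 0,"dz": 0,"wx": -0.8,"wy": 0,"wz": 0.96}
    - {"dx": 0,"dy": 0,"dz": 0,"wx": -0.8,"wy": 0,"wz": 0.96}
    - {"dx": 0,"dy": 0,"dz": 0,"wx": -0.8,"wy": 0,"wz": 0.96}
    - {"dx": 0,"dy": 0,"dz": 0,"wx": -0.8,"wy": 0,"wz": 0.96}

```text
time_s: 24.85
eef_pos: [542.2, -21.2, 217.8]
ee_rot: [0.069, 0.926, -0.194, 0.317]
force: [-0.9, 0.1, -3.0]
grip_width: 0.553
grip_force: 72.5
```

Call:
step_arm:
  increments:
    - {"dx": 0,"dy": 0,"dz": 0,"wx": -0.8,"wy": 0,"wz": 0.96}
    - {"dx": 0,"dy": 0,"dz": 0,"wx": -0.8,"wy": 0,"wz": 0.96}
    - {"dx": 0,"dy": 0,"dz": 0,"wx": -0.8,"wy": 0,"wz": 0.96}
    - {"dx": 0,"dy": 0,"dz": 0,"wx": -0.8,"wy": 0,"wz": 0.96}
    - {"dx": 0,"dy": 0,"dz": 0,"wx": -0.65,"wy": 0,"wz": 0.78}

```text
time_s: 25.35
eef_pos: [543.6, -28.3, 225.9]
ee_rot: [0.159, 0.843, -0.437, 0.27]
force: [0.5, 1.0, -2.2]
grip_width: 0.554
grip_force: 72.6
```

Call:
step_arm:
  increments:
    - {"dx": 0,"dy": 0,"dz": 0,"wx": 0,"wy": 0,"wz": 0}
    - {"dx": 0,"dy": 0,"dz": 0,"wx": 0,"wy": 0,"wz": 0}

```text
time_s: 25.55
eef_pos: [544.5, -29.3, 227.2]
ee_rot: [0.157, 0.843, -0.436, 0.273]
force: [0.5, -0.8, -2.6]
grip_width: 0.555
grip_force: 72.7
```

Run:
```python
from fit import *
s,p,R,c,T=wl(["foot_block"]); M=R.as_matrix(); print(s["time_s"],p,np.round(s["joints"],2),M.round(3).tolist(),"heading",np.degrees(np.arctan2(M[1,2],M[0,2])))
print(R.inv().apply(np.array([537.6,-343,p[2]])-p)/25, R.inv().apply([0,0,-1.]))
```

```text
foot_block [([567.5, -60.5, 194.5], 0.81)]
25.55 [544.49078735 -29.25340206 227.18781654] [-0.06  0.29  1.74 -0.71  0.83  2.88] [[0.471, -0.821, 0.324], [-0.649, -0.571, -0.503], [0.598, 0.027, -0.801]] heading -57.25154097001427
[8.01170804 7.38971156 6.22733928] [-0.59782764 -0.0270018   0.80116978]
```

Joint 6 has reached its limit, so I'll translate to the crate first, which frees it, and then correct the orientation.

Call:
step_arm:
  increments:
    - {"dx": 0.4,"dy": 0.37,"dz": 0.31,"wx": 0,"wy": 0,"wz": 0}
    - {"dx": 0.8,"dy": 0.74,"dz": 0.62,"wx": 0,"wy": 0,"wz": 0}
    - {"dx": 0.8,"dy": 0.74,"dz": 0.62,"wx": 0,"wy": 0,"wz": 0}
    - {"dx": 0.8,"dy": 0.74,"dz": 0.62,"wx": 0,"wy": 0,"wz": 0}
    - {"dx": 0.8,"dy": 0.74,"dz": 0.62,"wx": 0,"wy": 0,"wz": 0}

```text
time_s: 26.15
eef_pos: [540.3, -171.1, 227.7]
ee_rot: [0.157, 0.843, -0.436, 0.274]
force: [0.7, 0.6, -2.6]
grip_width: 0.555
grip_force: 72.7
```

Call:
step_arm:
  increments:
    - {"dx": 0.8,"dy": 0.74,"dz": 0.62,"wx": 0,"wy": 0,"wz": 0}
    - {"dx": 0.8,"dy": 0.74,"dz": 0.62,"wx": 0,"wy": 0,"wz": 0}
    - {"dx": 0.8,"dy": 0.74,"dz": 0.62,"wx": 0,"wy": 0,"wz": 0}
    - {"dx": 0.8,"dy": 0.74,"dz": 0.62,"wx": 0,"wy": 0,"wz": 0}
    - {"dx": 0.8,"dy": 0.74,"dz": 0.62,"wx": 0,"wy": 0,"wz": 0}

```text
time_s: 26.65
eef_pos: [536.2, -327.8, 227.9]
ee_rot: [0.158, 0.843, -0.436, 0.274]
force: [0.5, 0.9, -1.7]
grip_width: 0.553
grip_force: 72.7
```

Call:
step_arm:
  increments:
    - {"dx": 0,"dy": 0,"dz": 0,"wx": 0,"wy": 0,"wz": 0}
    - {"dx": 0,"dy": 0,"dz": 0,"wx": 0,"wy": 0,"wz": 0}

```text
time_s: 26.85
eef_pos: [536.3, -326.8, 227.7]
ee_rot: [0.158, 0.842, -0.437, 0.273]
force: [0.7, 0.1, -2.3]
grip_width: 0.551
grip_force: 72.7
```

```bash
cat > go.py <<'E'
from fit import *
def target(tcp,head=-76.6,al=40.25):
    h,a=np.radians(head),np.radians(al); H=np.array([np.cos(h),np.sin(h),0]); Z=H*np.sin(a)-np.array([0,0,1])*np.cos(a)
    X=H*np.cos(a)+np.array([0,0,1])*np.sin(a); Rt=Ro.from_matrix(np.c_[X,np.cross(Z,X),Z])
    s,p,R=st(); print(s["time_s"],p.round(1),np.round(s["joints"],2),s["grip_width"])
    print("rot units",(np.degrees((R.inv()*Rt).as_rotvec())/6).round(2),"shift in present tool",(R.inv().apply(tcp-p)/25).round(2),"in target tool",(Rt.inv().apply(tcp-p)/25).round(2),"down",R.inv().apply([0,0,-1]).round(3))
E
python3 - <<'E'
from go import *
target(np.array([537.6,-343,220]))
E
```

```text
26.85 [ 536.3 -326.8  227.7] [-0.66  0.35  1.66 -0.39  0.56  2.14] 0.5512822748970398
rot units [-2.01  0.53  2.93] shift in present tool [0.26 0.32 0.59] in target tool [0.29 0.1  0.65] down [-0.598 -0.027  0.801]
```

Call:
step_arm:
  increments:
    - {"dx": 0,"dy": 0,"dz": 0,"wx": -0.67,"wy": 0.18,"wz": 0.97}
    - {"dx": 0,"dy": 0,"dz": 0,"wx": -0.67,"wy": 0.18,"wz": 0.98}
    - {"dx": 0,"dy": 0,"dz": 0,"wx": -0.67,"wy": 0.17,"wz": 0.98}
    - {"dx": 0.29,"dy": 0.1,"dz": 0.65,"wx": 0,"wy": 0,"wz": 0}
    - {"dx": 0,"dy": 0,"dz": 0,"wx": 0,"wy": 0,"wz": 0}

```text
time_s: 27.35
eef_pos: [538.4, -343.0, 218.8]
ee_rot: [0.21, 0.744, -0.574, 0.269]
force: [-0.8, 0.1, -2.7]
grip_width: 0.556
grip_force: 72.9
```

Call:
step_arm:
  increments:
    - {"dx": 0,"dy": 0,"dz": 0,"wx": 0,"wy": 0,"wz": 0}
    - {"dx": 0,"dy": 0,"dz": 0,"wx": 0,"wy": 0,"wz": 0}

```text
time_s: 27.55
eef_pos: [538.3, -342.7, 220.5]
ee_rot: [0.21, 0.743, -0.575, 0.27]
force: [-1.3, -0.7, -2.2]
grip_width: 0.552
grip_force: 72.9
```

Run:
```python
from go import *
target(np.array([537.6,-343,110]))
s,p,R,c,T=wl(["foot_block","finished_block","crate"],"pics/w6.png")
k=eyes.capture("side"); f=cv2.resize(k["frame"][180:400,300:640],(618,400))
cv2.imwrite("pics/v6.png",np.vstack([cv2.resize(c["frame"],(480,300)),cv2.resize(f,(480,300))]))
```

```text
27.55 [ 538.3 -342.7  220.5] [-0.6   0.43  1.58 -0.72  0.71  2.75] 0.5519942110839993
rot units [-0.1   0.03  0.14] shift in present tool [-2.84  0.02  3.39] in target tool [-2.85  0.03  3.38] down [-0.644 -0.001  0.765]
foot_block [([549.1, -382.7, 194.7], 0.87)]
finished_block []
crate [([531.4, -322.3, -5.1], 0.66)]
```

View pics/v6.png

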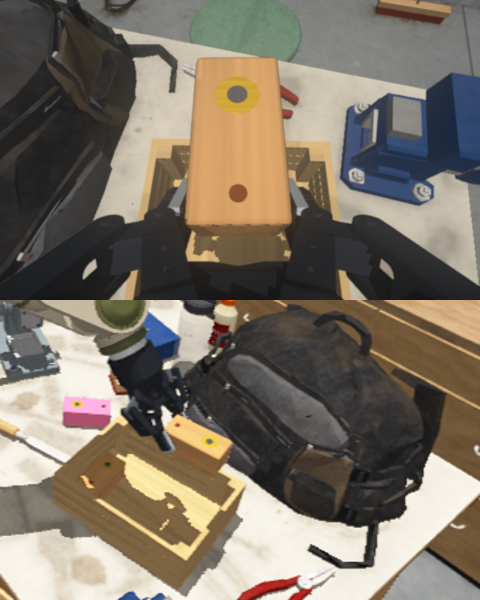

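The block hangs over the crate, aligned and centred, with the finished block off at the other end. I'm backing the turn off 10° to keep joint 6 clear of its limit, then lowering.

Call:
step_arm:
  increments:
    - {"dx": -0.1,"dy": 0,"dz": -0.1,"wx": 0.5,"wy": 0,"wz": -0.6}
    - {"dx": -0.05,"dy": 0,"dz": -0.03,"wx": 0.55,"wy": 0,"wz": -0.65}
    - {"dx": -0.4,"dy": 0,"dz": 0.48,"wx": 0,"wy": 0,"wz": 0}
    - {"dx": -0.58,"dy": 0,"dz": 0.69,"wx": 0,"wy": 0,"wz": 0}
    - {"dx": -0.58,"dy": 0,"dz": 0.69,"wx": 0,"wy": 0,"wz": 0}

```text
time_s: 28.3
eef_pos: [537.1, -338.1, 159.5]
ee_rot: [0.187, 0.789, -0.51, 0.288]
force: [0.3, -0.5, -2.7]
grip_width: 0.546
grip_force: 73.2
```

Call:
step_arm:
  increments:
    - {"dx": -0.58,"dy": 0,"dz": 0.69,"wx": 0,"wy": 0,"wz": 0}
    - {"dx": -0.58,"dy": 0,"dz": 0.69,"wx": 0,"wy": 0,"wz": 0}
    - {"dx": -0.58,"dy": 0,"dz": 0.69,"wx": 0,"wy": 0,"wz": 0}
    - {"dx": 0,"dy": 0,"dz": 0,"wx": 0,"wy": 0,"wz": 0}
    - {"dx": 0,"dy": 0,"dz": 0,"wx": 0,"wy": 0,"wz": 0}

```text
time_s: 28.8
eef_pos: [539.7, -343.6, 100.9]
ee_rot: [0.182, 0.793, -0.509, 0.281]
force: [-0.1, 0.3, -2.6]
grip_width: 0.55
grip_force: 72.9
```

Run:
```python
from go import *
target(np.array([537.6,-338,35.5]),-66)
s,p,R,c,T=wl(["foot_block"])
```

```text
28.8 [ 539.7 -343.6  100.9] [-0.64  0.57  1.72 -0.94  0.39  2.88] 0.5498673447954071
rot units [-0.04  0.19  0.08] shift in present tool [-1.84 -0.02  1.88] in target tool [-1.87 -0.02  1.84] down [-0.63  -0.002  0.776]
foot_block [([557.2, -382.3, 71.1], 0.75)]
```

Joint 6 is at its limit again because the tool is nearly in line with the forearm. I'll raise the block, turn 10° back and reduce the tilt to 20°, which points its nose 20° down. Then I'll touch the nose down in the crate and let the block pivot flat in a light grip.

Call:
step_arm:
  increments:
    - {"dx": 0.5,"dy": 0,"dz": -0.62,"wx": 0,"wy": 0,"wz": 0}
    - {"dx": 0.5,"dy": 0,"dz": -0.62,"wx": 0,"wy": 0,"wz": 0}
    - {"dx": 0.5,"dy": 0,"dz": -0.62,"wx": 0,"wy": 0,"wz": 0}
    - {"dx": 0,"dy": 0,"dz": 0,"wx": 0.55,"wy": 0,"wz": -0.64}
    - {"dx": 0,"dy": 0,"dz": 0,"wx": 0.55,"wy": 0,"wz": -0.64}

```text
time_s: 29.4
eef_pos: [540.0, -343.1, 162.1]
ee_rot: [0.154, 0.835, -0.436, 0.298]
force: [0.1, 1.6, -3.2]
grip_width: 0.551
grip_force: 73.1
```

Call:
step_arm:
  increments:
    - {"dx": 0,"dy": 0,"dz": 0,"wx": 0,"wy": -0.8,"wz": 0}
    - {"dx": 0,"dy": 0,"dz": 0,"wx": 0,"wy": -0.9,"wz": 0}
    - {"dx": 0,"dy": 0,"dz": 0,"wx": 0,"wy": -0.9,"wz": 0}
    - {"dx": 0,"dy": 0,"dz": 0,"wx": 0,"wy": -0.8,"wz": 0}
    - {"dx": 0,"dy": 0,"dz": 0,"wx": 0,"wy": 0,"wz": 0}

```text
time_s: 29.9
eef_pos: [540.2, -344.4, 161.7]
ee_rot: [0.074, 0.873, -0.459, 0.145]
force: [-0.1, 0.1, -2.2]
grip_width: 0.551
grip_force: 72.9
```

Call:
step_arm:
  increments:
    - {"dx": 0,"dy": 0,"dz": 0,"wx": 0,"wy": 0,"wz": 0}
    - {"dx": 0,"dy": 0,"dz": 0,"wx": 0,"wy": 0,"wz": 0}

```text
time_s: 30.1
eef_pos: [539.3, -342.8, 160.0]
ee_rot: [0.074, 0.874, -0.458, 0.145]
force: [0.2, 0.3, -2.4]
grip_width: 0.552
grip_force: 72.9
```

Run:
```python
from go import *
target(np.array([535,-335,90]),-56,20)
s,p,R,c,T=wl(["foot_block","crate"])
# block corners in tool frame: at grasp time tool tilt 40.25, TCP-bottom 26.5, centre 38 ahead
print(R.as_matrix().round(3).tolist())
```

```text
30.1 [ 539.3 -342.8  160. ] [-0.72  0.52  1.5  -0.1   0.81  1.87] 0.5515950539349869
rot units [-0.06  0.22  0.1 ] shift in present tool [-1.23 -0.03  2.54] in target tool [-1.29 -0.03  2.51] down [-0.321  0.003  0.947]
foot_block [([555.7, -363.9, 119.1], 0.78)]
crate []
[[0.538, -0.822, 0.185], [-0.78, -0.569, -0.262], [0.321, -0.003, -0.947]]
```

Call:
step_arm:
  increments:
    - {"dx": -0.22,"dy": 0.09,"dz": 0.7,"wx": 0,"wy": 0,"wz": 0}
    - {"dx": -0.22,"dy": 0.09,"dz": 0.8,"wx": 0,"wy": 0,"wz": 0}
    - {"dx": -0.22,"dy": 0.09,"dz": 0.8,"wx": 0,"wy": 0,"wz": 0}
    - {"dx": -0.24,"dy": 0.09,"dz": 0.8,"wx": 0,"wy": 0,"wz": 0}
    - {"dx": 0,"dy": 0,"dz": 0.1,"wx": 0,"wy": 0,"wz": 0}

```text
time_s: 30.75
eef_pos: [533.5, -350.9, 74.4]
ee_rot: [0.073, 0.874, -0.459, 0.142]
force: [-0.2, 0.4, -1.6]
grip_width: 0.551
grip_force: 72.9
```

Call:
step_arm:
  increments:
    - {"dx": -0.04,"dy": 0,"dz": 0.11,"wx": 0,"wy": 0,"wz": 0}
    - {"dx": -0.04,"dy": 0,"dz": 0.11,"wx": 0,"wy": 0,"wz": 0}
    - {"dx": 0,"dy": 0,"dz": 0,"wx": 0,"wy": 0,"wz": 0}

```text
time_s: 31.05
eef_pos: [534.9, -351.7, 71.8]
ee_rot: [0.074, 0.874, -0.458, 0.145]
force: [0.2, 0.8, -3.5]
grip_width: 0.552
grip_force: 72.9
```

Call:
step_arm:
  increments:
    - {"dx": -0.04,"dy": 0,"dz": 0.11,"wx": 0,"wy": 0,"wz": 0}
    - {"dx": 0,"dy": 0,"dz": 0,"wx": 0,"wy": 0,"wz": 0}

```text
time_s: 31.25
eef_pos: [534.7, -351.5, 68.3]
ee_rot: [0.074, 0.874, -0.458, 0.144]
force: [-0.1, -0.2, -2.1]
grip_width: 0.549
grip_force: 72.9
```

Call:
step_arm:
  increments:
    - {"dx": -0.04,"dy": 0,"dz": 0.11,"wx": 0,"wy": 0,"wz": 0}
    - {"dx": 0,"dy": 0,"dz": 0,"wx": 0,"wy": 0,"wz": 0}

```text
time_s: 31.45
eef_pos: [534.6, -351.5, 65.2]
ee_rot: [0.074, 0.874, -0.459, 0.144]
force: [0.9, -0.4, -1.6]
grip_width: 0.555
grip_force: 72.9
```

Call:
step_arm:
  increments:
    - {"dx": -0.04,"dy": 0,"dz": 0.11,"wx": 0,"wy": 0,"wz": 0}
    - {"dx": 0,"dy": 0,"dz": 0,"wx": 0,"wy": 0,"wz": 0}

```text
time_s: 31.65
eef_pos: [535.6, -352.3, 63.9]
ee_rot: [0.074, 0.874, -0.458, 0.146]
force: [0.2, 0.9, 3.7]
grip_width: 0.554
grip_force: 73.8
```

Call:
step_arm:
  increments:
    - {"dx": -0.04,"dy": 0,"dz": 0.11,"wx": 0,"wy": 0,"wz": 0}
    - {"dx": 0,"dy": 0,"dz": 0,"wx": 0,"wy": 0,"wz": 0}

```text
time_s: 31.85
eef_pos: [535.9, -352.2, 61.7]
ee_rot: [0.075, 0.874, -0.458, 0.147]
force: [-1.3, 4.4, 8.2]
grip_width: 0.554
grip_force: 75.0
```

The nose is touching the crate floor. I'm loosening the grip to 20 N and laying the block flat.

Call:
step_arm:
  increments:
    - {"dx": 0,"dy": 0,"dz": 0,"wx": 0,"wy": 0,"wz": 0}
    - {"dx": -0.11,"dy": 0,"dz": 0.1,"wx": 0,"wy": 0,"wz": 0}
    - {"dx": -0.11,"dy": 0,"dz": 0.1,"wx": 0,"wy": 0,"wz": 0}
    - {"dx": -0.11,"dy": 0,"dz": 0.1,"wx": 0,"wy": 0,"wz": 0}
  squeeze: 20

```text
time_s: 32.25
eef_pos: [533.0, -347.6, 52.1]
ee_rot: [0.075, 0.874, -0.458, 0.147]
force: [-0.4, 4.3, 7.9]
grip_width: 0.554
grip_force: 76.7
```

Call:
step_arm:
  increments:
    - {"dx": -0.11,"dy": 0,"dz": 0.1,"wx": 0,"wy": 0,"wz": 0}
    - {"dx": -0.11,"dy": 0,"dz": 0.1,"wx": 0,"wy": 0,"wz": 0}
    - {"dx": -0.11,"dy": 0,"dz": 0.1,"wx": 0,"wy": 0,"wz": 0}

```text
time_s: 32.55
eef_pos: [530.3, -343.8, 42.4]
ee_rot: [0.075, 0.873, -0.458, 0.148]
force: [3.5, -0.4, 5.0]
grip_width: 0.552
grip_force: 77.5
```

Call:
step_arm:
  increments:
    - {"dx": -0.1,"dy": 0,"dz": 0.1,"wx": 0,"wy": 0,"wz": 0}
    - {"dx": 0,"dy": 0,"dz": 0,"wx": 0,"wy": 0,"wz": 0}

```text
time_s: 32.75
eef_pos: [529.1, -342.4, 38.7]
ee_rot: [0.075, 0.873, -0.458, 0.147]
force: [3.2, -1.2, 4.9]
grip_width: 0.556
grip_force: 77.8
```

Run:
```python
from go import *
s,p,R,c,T=wl(["foot_block"],"pics/w7.png"); print(p)
```

```text
foot_block [([551.4, -373.9, 8.8], 0.6)]
[ 529.13251909 -342.4460422    38.68386708]
```

View pics/w7.png

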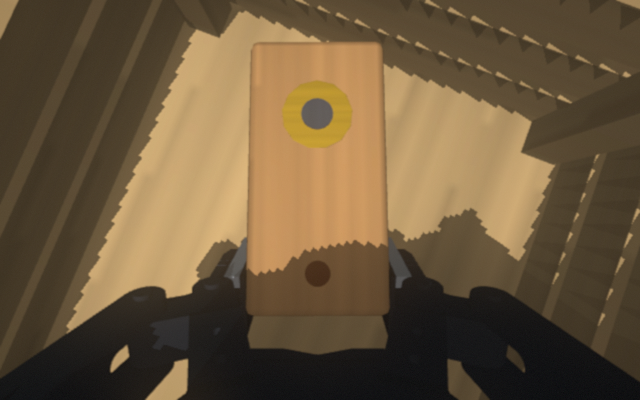

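The block lies in the crate's free end, nearly flat, clear of the walls and with its bush flush at (317,113). I've now viewed 12 pictures, over the limit of 10, so I won't view any more. I'm lowering the last few mm.

Call:
step_arm:
  increments:
    - {"dx": -0.08,"dy": 0,"dz": 0.08,"wx": 0,"wy": 0,"wz": 0}
    - {"dx": 0,"dy": 0,"dz": 0,"wx": 0,"wy": 0,"wz": 0}

```text
time_s: 33.05
eef_pos: [528.1, -341.2, 35.8]
ee_rot: [0.075, 0.874, -0.458, 0.147]
force: [2.1, -0.3, 6.2]
grip_width: 0.554
grip_force: 78.1
```

Call:
step_arm:
  increments:
    - {"dx": -0.06,"dy": 0,"dz": 0.07,"wx": 0,"wy": 0,"wz": 0}
    - {"dx": 0,"dy": 0,"dz": 0,"wx": 0,"wy": 0,"wz": 0}

```text
time_s: 33.25
eef_pos: [527.6, -340.6, 33.8]
ee_rot: [0.075, 0.874, -0.458, 0.147]
force: [3.9, -2.7, 6.7]
grip_width: 0.553
grip_force: 78.2
```

Call:
step_arm:
  increments:
    - {"dx": 0,"dy": 0,"dz": 0,"wx": 0,"wy": 0,"wz": 0}
    - {"dx": 0,"dy": 0,"dz": 0,"wx": 0,"wy": 0,"wz": 0}
    - {"dx": 0,"dy": 0,"dz": 0,"wx": 0,"wy": 0,"wz": 0}
    - {"dx": 0,"dy": 0,"dz": 0,"wx": 0,"wy": 0,"wz": 0}
  fingers: 70

```text
time_s: 33.65
eef_pos: [526.1, -339.2, 31.8]
ee_rot: [0.074, 0.874, -0.459, 0.144]
force: [0.5, -0.1, 0.5]
grip_width: 0.821
grip_force: 0.0
```

Call:
step_arm:
  increments:
    - {"dx": 0,"dy": 0,"dz": -0.4,"wx": 0,"wy": 0,"wz": 0}
    - {"dx": 0.1,"dy": 0,"dz": -0.8,"wx": 0,"wy": 0,"wz": 0}
    - {"dx": 0.2,"dy": 0,"dz": -0.8,"wx": 0,"wy": 0,"wz": 0}
    - {"dx": 0.3,"dy": 0,"dz": -0.8,"wx": 0,"wy": 0,"wz": 0}
    - {"dx": 0.3,"dy": 0,"dz": -0.8,"wx": 0,"wy": 0,"wz": 0}

```text
time_s: 34.15
eef_pos: [521.8, -333.1, 126.2]
ee_rot: [0.074, 0.874, -0.458, 0.144]
force: [-0.7, -0.5, -0.3]
grip_width: 0.823
grip_force: 0.0
```

Call:
step_arm:
  increments:
    - {"dx": 0.3,"dy": 0,"dz": -0.8,"wx": 0,"wy": 0,"wz": 0}
    - {"dx": 0.3,"dy": 0,"dz": -0.8,"wx": 0,"wy": 0,"wz": 0}
    - {"dx": 0.3,"dy": 0,"dz": -0.8,"wx": 0,"wy": 0,"wz": 0}
    - {"dx": 0.3,"dy": 0,"dz": -0.8,"wx": 0,"wy": 0,"wz": 0}
    - {"dx": 0,"dy": 0,"dz": 0,"wx": 0,"wy": 0,"wz": 0}

```text
time_s: 34.65
eef_pos: [524.0, -336.4, 213.8]
ee_rot: [0.075, 0.873, -0.458, 0.147]
force: [-0.4, 0.2, 0.1]
grip_width: 0.814
grip_force: 0.0
```

Run:
```python
from go import *
s,p,R,c,T=wl(["foot_block","crate","finished_block"]); print(s["time_s"],p,s["force"])
for n in ("side","scene"):
    k=eyes.capture(n)
    for l in ("foot_block","lever_handle","waiting_block1"): print(n,l,[(w(k,d["point"]).round(1).tolist(),round(d["p"],2)) for d in eyes.landmark_of(n,l)][:4])
```

```text
foot_block [([549.7, -374.9, 8.5], 0.86)]
crate [([528.1, -324.4, -5.0], 0.79), ([552.3, -372.0, 8.0], 0.73)]
finished_block [([498.6, -236.8, 6.4], 0.65)]
34.65 [ 524.02535887 -336.42665736  213.7665965 ] [-0.39040678  0.23703832  0.07136765]
side foot_block [([592.3, -79.6, -3.2], 0.89), ([549.9, -373.9, 4.7], 0.67)]
side lever_handle []
side waiting_block1 [([369.8, 234.2, -0.6], 0.82), ([376.0, 350.6, 5.1], 0.76)]
scene foot_block [([551.2, -372.3, 7.0], 0.6), ([594.3, -82.6, 1.6], 0.57)]
scene lever_handle [([509.8, 183.0, 311.0], 0.85), ([608.3, 163.9, -0.8], 0.2)]
scene waiting_block1 [([370.2, 232.1, 0.5], 0.81), ([374.0, 347.4, 1.1], 0.66)]
```

```bash
python3 -c "
from rig import finish_job; print(finish_job())"
```

```text
the job is handed in; nothing more can be done
None
```

The job is handed in at about 35 s: the bush is pressed flush, the lever was eased back home, and the finished block lies flat in the crate's free end with the waiting blocks untouched; I viewed 12 pictures, over the limit of 10.

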